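# Stack the rose and its glass on the vacuum chuck and set the bleed valve

### The job

Lay the white compass rose disc flat and centred on the aluminium chuck, then lay the frosted glass cover, knob up, flat and centred on the rose, letting go of each. Then turn the red valve wheel by its black handle clockwise until it is fully closed against its stop, back it off counter-clockwise exactly two full turns, and finish still gripping the handle, holding the wheel still there. Leave the copper cup, the steel vane and the cedar box where they are.

Things in the scene. Friction and masses are not known exactly. Their poses are not given: they have to be found in the camera images.
- rose: White porcelain compass rose, a flat round disc, diameter 58, thickness 10, 70 g, with a blue and brass star on top. Starts lying star-up on a cork rest (fixed upright cork cylinder, diameter 36, height 24, concentric with the disc), so its rim overhangs the rest by 11 all round. Origin: centre of its underside; z up.
- cover: Pale frosted glass cover: flat round disc, diameter 56, thickness 6, with an upright cylindrical knob, diameter 18, height 22, at its centre (28 high in all), 60 g. Starts on the work surface, knob up. Origin: centre of its underside; z up. The cover and the rose on its rest start one on the robot's left and one on its right, either way round.
- chuck_top (a point): Centre of the flat round top of the aluminium chuck (top diameter 42, narrower than the rose), 45 above the work surface. The chuck stands on a fixed grey base plate (130 x 290 x 12 high) that also carries the valve.
- wheel_axis (a point): Point on the upright axis of the valve wheel, 70 above the work surface, level with the wheel's underside, 170 from the chuck's centre on the same base plate. The red spoked wheel is horizontal, 100 over its rim; rim top is at 81 and hub nut top at 86 above the work surface. The wheel needs about 0.1 N m to turn (2 to 3 N at the handle) and stays where it is left.
- handle_mid (a point): Point on the black crank handle of the wheel, on the handle's own axis, 28 above the wheel rim's top (109 above the work surface). The handle is an upright cylinder, diameter 18, 45 high (from 81 to 126 above the work surface), 45 from the wheel axis; it spins freely about its own axis, so a gripper holding it can go round in a circle without turning itself.
- wheel (a joint): Angle of the valve wheel in rad: 0 is fully closed against a hard stop; grows as the wheel is opened, counter-clockwise seen from above. One full turn is 6.283; it can open to 18.8 (nearly three turns). Starts between 0.3 and 0.8 of a turn open.
- cup: Bystander: copper damping cup, rim diameter 60, 55 high. Origin: centre of its underside.
- vane: Bystander: steel sight vane, upright slotted blade on a foot 60 x 35, 72 high. Origin: centre of its underside.
- cedar_box: Bystander: closed cedar instrument box with a half-open brass hook latch, 124 x 174, 69 high. Origin: centre of its underside.
There are look-alikes about, which are no part of the job. What is shaped like the cover but blue is not meant. There is more than one size of the rose; the job needs the larger.

How it is judged:
By the outcome, as a careful person would: the job done as asked, in the order asked, and still so for the second after the job is handed in, while the arm keeps its last pose, push and grip.
It also fails if it takes over 72 s, if anything falls off the work surface, if the arm or the gripper's body presses on something with over 40 N, if the wrist force passes 120 N, or if a joint passes its speed limit or range.

### The arm

A 7-joint arm with a two-finger parallel gripper is mounted at the origin on the work surface. World frame = base frame: x ahead of the robot, y to its left, z up, the work surface at z = 0. Lengths are in m, angles in rad, forces in N, time in s.
With the tool pointing down it reaches from about 0.4 to 0.85 m from the base axis. Payload 4.5 kg.
Tool frame: the origin (TCP) lies at the very end of the fingers, on their centre line; the grasp point (between the pads) lies 19 mm behind it; z points along the fingers, x is the direction in which the jaws open and shut, and the axes are right-handed (so a half turn about z gives the same grasp; the last joint's range is limited). The gripper opens to 88 mm and grips with 3 to 60 N. Pads are 18 mm wide; open, the fingers measure 123 mm over their backs; the gripper's body (75 mm by 187 mm) begins 45 mm behind the grasp point.
Start: joints at [1.298, 0.689, -0.195, 1.565, 0.157, 0.902, -0.215], TCP at [0.189, -0.596, 0.239] pointing down, gripper open.
Joint ranges: [-3.01, 3.01], [-0.46, 2.08], [-1.47, 1.51], [0.13, 2.56], [-1, 4.14], [0.04, 2.09], [-2.66, 2.66]. Speed limits (rad/s): [2.57, 2.57, 3.14, 3.14, 3.14, 3.14, 3.14].

### API

Orientations are given as a unit quaternion [x, y, z, w].
In Python, from plant import * gives the robot as it stands.
- The arm moves only by the tool apply_moves, never from a script. Its argument "series" is a list of rows, each an object of numbers: "x", "y", "z": the shift along the tool's x, y, z in units of 80 cm (1.0 is 80 cm); "wx", "wy", "wz": the turn, a rotation vector about the tool's x, y, z in units of pi rad (1.0 is pi rad); "fingers": the opening, from -1 (shut) to 1 (fully open), so that 0 is half open. In form: [{"x": .., "y": .., "z": .., "wx": .., "wy": .., "wz": .., "fingers": ..}, ...]. A call has 1 to 8 rows; each row shifts and turns the pose as measured when the row begins, along the tool's axes as they then stand; what a row does not reach is not made up. A row lasts 1/8 s, in which the tool goes at most 62.5 mm and 10.7 degrees, less where a joint would pass 70% of its speed; a pose out of reach is approached as far as the arm can. A call with a number of a shift or a turn outside -1 to 1 is refused whole. A call with a gripper value outside its range is refused whole. The fingers move at their own pace and stop on an object; "force" is the grip in N (left out, the last holds). Time passes only in rows, so rows that do not move let the fingers close. It gives the time, the measured TCP pose, the force and the opening at its end, in the units of the state.
- get_state(): the state, without advancing time (a new reading comes with each control period).
- snapshot(name): name is "side" or "top" or "wrist"; returns (picture, depth): 420x560x3 uint8, red, green, blue; 420x560 float32, m along the optical axis (not along the pixel's ray), 0 where there is no reading.
- camera_model(name): a dict with "camera_matrix" (3x3 intrinsics, pixels), "world_from_camera" (4x4, takes a point from camera to world coordinates). Camera axes: x right, y up, looking along -z (the intrinsics and any distortion apply to the point x, -y, -z); pixel columns grow to the right and rows downward; lengths in m; the calibration is good to about 2 mm. A picture is of the moment at which its call begins: read the wrist's pose just before it. camera_model takes no time and is no camera call; for the wrist camera it gives the pose at the moment of the call.
- finish_job(): hands the job in, once; it reports no verdict.
The state is a dict: "clock": time; "q": joint angles; "qd": joint speeds; "joint_torque": joint torques, N m; "tool_pos": TCP position; "eef_rot": TCP orientation; "contact_force": force on the tool from outside, world axes, zero at the start; "moment": the same for the moment, N m; "opening": opening from 0.0 (shut) to 1.0 (fully open).
Only numpy, scipy, OpenCV 4.12 (cv2) and the standard library are available. Lean on these libraries where they do the work, as an engineer would, in place of code of your own. Each camera call takes 0.05 s, during which the arm holds its last target. There are 200 camera calls.

## Working session

There is one attempt and no reset: what is moved stays moved. The work goes in short steps, Python scripts to look and compute and a tool call to move; the robot and the scene stay as the last step left them, time stands still between calls to the robot, and variables do not carry over. Pictures are saved under pics/ and viewed, about 8 in all and at most 12, crops included, and the job is handed in when it is done.

Besides the shell and the picture viewer there is one more tool, called after ">>>" as a command line: name --argument value ..., lists and objects as JSON in quotes. apply_moves: Moves the arm, as the interface text tells. Its arguments: {"type":"object","properties":{"series":{"type":"array","items":{"type":"object","properties":{"x":{"type":"number"},"y":{"type":"number"},"z":{"type":"number"},"wx":{"type":"number"},"wy":{"type":"number"},"wz":{"type":"number"},"fingers":{"type":"number"}}}},"force":{"type":"number"}},"required":["series"]}

```bash
ls; mkdir -p pics
python3 - <<'E'
from plant import *
import cv2,numpy as np
for n in("top","side"):
    p,d=snapshot(n); cv2.imwrite(f"pics/{n}0.png",p[:,:,::-1]); np.savez(f"{n}0.npz",p=p,d=d)
    m=camera_model(n); print(n,m)
s=get_state(); print(s)
E
```

```text
pics
top {'camera_matrix': array([[400.24969414,   0.        , 290.88469733],
       [  0.        , 400.24969414, 210.41967192],
       [  0.        ,   0.        ,   1.        ]]), 'world_from_camera': array([[ 0.00911364,  0.99896102, -0.04465232,  0.54042195],
       [-0.9994671 ,  0.01049978,  0.03090734, -0.00889513],
       [ 0.03134407,  0.04434684,  0.99852436,  1.0970277 ],
       [ 0.        ,  0.        ,  0.        ,  1.        ]])}
side {'camera_matrix': array([[506.092205  ,   0.        , 270.79083178],
       [  0.        , 506.092205  , 216.74240815],
       [  0.        ,   0.        ,   1.        ]]), 'world_from_camera': array([[ 0.8664994 ,  0.38702004, -0.31526859,  0.24712955],
       [-0.49889861,  0.65030108, -0.572895  , -0.68489274],
       [-0.01670235,  0.65370023,  0.75656925,  0.94210875],
       [ 0.        ,  0.        ,  0.        ,  1.        ]])}
{'clock': 0.1, 'q': array([ 1.29779283,  0.68985393, -0.19454181,  1.56620786,  0.15730218,
        0.90246785, -0.21510355]), 'qd': array([ 0.00014541, -0.00060297,  0.00099969, -0.0037773 , -0.0009844 ,
        0.00088279, -0.00095398]), 'joint_torque': array([-2.99162086e-03, -5.28493345e+01, -1.27155785e+00, -1.53836292e+01,
       -5.25871071e-02,  2.01546660e-03,  6.54495739e-05]), 'tool_pos': array([ 0.18856771, -0.59531144,  0.23802816]), 'eef_rot': array([ 8.06875155e-01, -5.90721498e-01, -6.51667543e-04, -4.15186084e-04]), 'contact_force': array([-1.07107921,  0.08901431, -0.2081364 ]), 'moment': array([ 0.0606153 ,  0.00316162, -0.07279459]), 'opening': 1.0006122572164626}
```

View pics/top0.png

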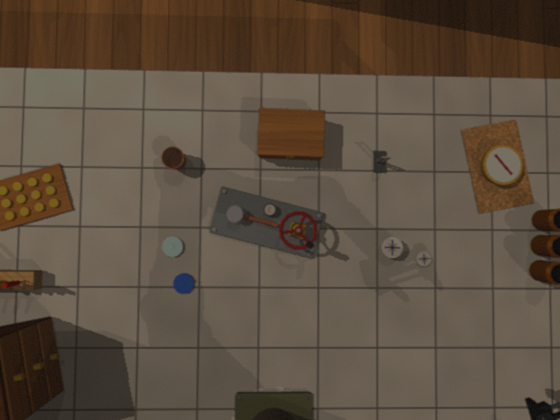

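View pics/side0.png

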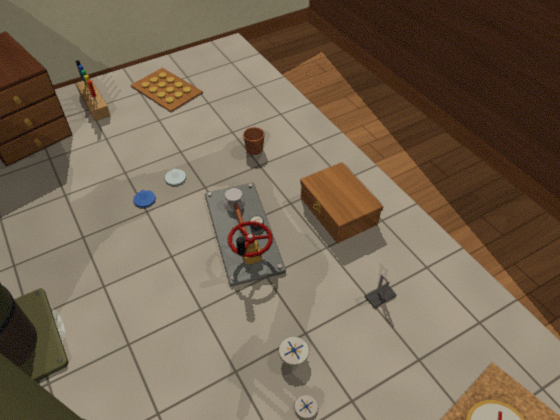

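The top view shows the large rose at (392,248) and its small look-alike at (424,259). The cover is at (173,246) with the blue one at (184,283), the chuck at (235,214), the wheel at (298,230) and the handle near (308,243). The side view agrees.

```bash
cat > h.py <<'E'
import numpy as np,cv2
from scipy.spatial.transform import Rotation as R
def ray(m,u,v,z):
    K=m["camera_matrix"];T=m["world_from_camera"]
    c=np.array([(u-K[0,2])/K[0,0],-(v-K[1,2])/K[1,1],-1.]); w=T[:3,:3]@c
    return T[:3,3]+w*(z-T[2,3])/w[2]
def cloud(m,d):
    K=m["camera_matrix"];T=m["world_from_camera"]
    v,u=np.mgrid[:d.shape[0],:d.shape[1]]
    c=np.stack([(u-K[0,2])/K[0,0]*d,-(v-K[1,2])/K[1,1]*d,-d],-1)
    return c@T[:3,:3].T+T[:3,3]
def proj(m,P):
    T=np.linalg.inv(m["world_from_camera"]);c=T[:3,:3]@P+T[:3,3];K=m["camera_matrix"]
    return K[0,2]+K[0,0]*c[0]/-c[2],K[1,2]+K[1,1]*-c[1]/-c[2]
def go(s,P,yaw=None):
    "rows units from state to world pos P (tool frame), wz for jaw yaw"
    r=R.from_quat(s["eef_rot"]);print("shift/0.8:",np.round(r.inv().apply(np.array(P)-s["tool_pos"])/.8,4))
    if yaw is not None:
        # desired: z down, x axis at yaw
        best=None
        for y in(yaw,yaw+np.pi):
            x=np.array([np.cos(y),np.sin(y),0]);z=np.array([0,0,-1.])
            t=R.from_matrix(np.stack([x,np.cross(z,x),z],1)); rv=(r.inv()*t).as_rotvec()
            if best is None or np.linalg.norm(rv)<np.linalg.norm(best):best=rv
        print("turn/pi:",np.round(best/np.pi,4),"q7",s["q"][6])
E
python3 - <<'E'
from plant import *
from h import *
m=camera_model("top"); f=np.load("top0.npz");p,d=f["p"],f["d"];C=cloud(m,d)
for n,(u,v),rr,z0,z1 in[("rose",(392,248),20,.028,.045),("small",(424,259),12,.01,.05),("cover",(173,246),18,.003,.02),("coverknob",(173,246),10,.02,.04),("blue",(184,283),18,.003,.02),("chuck",(235,214),14,.04,.055),("wheel",(298,230),24,.07,.095),("handle",(308,243),12,.115,.14),("cup",(173,157),16,.03,.07),("vane",(380,160),16,.01,.09),("box",(291,134),40,.06,.08),("gauge",(271,210),10,.02,.09)]:
    vv,uu=np.mgrid[:420,:560]; k=((uu-u)**2+(vv-v)**2<rr*rr)&(d>0)&(C[...,2]>z0)&(C[...,2]<z1)
    if k.sum()==0: print(n,"none",np.round(C[v-8:v+9:4,u-8:u+9:4,2],3)); continue
    P=C[k]; c,_=cv2.minEnclosingCircle(np.stack([uu[k],vv[k]],1).astype(np.float32))
    print(n,k.sum(),P.min(0).round(3),P.max(0).round(3),((P.min(0)+P.max(0))/2).round(4),np.median(P,0).round(4),np.round(ray(m,*c,np.median(P[:,2])),4))
E
```

```text
rose 362 [ 0.466 -0.34   0.028] [ 0.52  -0.283  0.038] [ 0.493  -0.3115  0.0328] [ 0.493  -0.3105  0.0332] [ 0.4925 -0.3108  0.0332]
small 6 [ 0.452 -0.416  0.01 ] [ 0.476 -0.388  0.011] [ 0.4641 -0.4021  0.0107] [ 0.4654 -0.4076  0.0106] [ 0.4672 -0.4033  0.0106]
cover 288 [0.45  0.234 0.003] [0.53  0.318 0.018] [0.4901 0.2758 0.0103] [0.4899 0.276  0.0055] [0.4899 0.2743 0.0055]
coverknob 38 [0.483 0.27  0.021] [0.496 0.285 0.03 ] [0.4895 0.2773 0.0255] [0.4895 0.2768 0.0269] [0.4895 0.2766 0.0269]
blue 282 [0.351 0.209 0.003] [0.436 0.289 0.019] [0.3935 0.2489 0.0111] [0.3936 0.2435 0.0054] [0.3925 0.2476 0.0054]
chuck 199 [0.558 0.086 0.04 ] [0.598 0.126 0.05 ] [0.5779 0.1064 0.0449] [0.5768 0.1073 0.0441] [0.5772 0.107  0.0441]
wheel 571 [ 0.488 -0.105  0.072] [ 0.585 -0.008  0.091] [ 0.5365 -0.0566  0.0816] [ 0.5362 -0.0586  0.0791] [ 0.5363 -0.0577  0.0791]
handle 44 [ 0.493 -0.094  0.118] [ 0.51  -0.077  0.131] [ 0.5013 -0.0851  0.1248] [ 0.5004 -0.085   0.1249] [ 0.5012 -0.0851  0.1249]
cup 196 [0.693 0.24  0.03 ] [0.752 0.299 0.059] [0.7225 0.2695 0.0446] [0.7282 0.2799 0.0497] [0.7226 0.2696 0.0497]
vane 46 [ 0.726 -0.297  0.01 ] [ 0.755 -0.267  0.075] [ 0.7406 -0.2821  0.0428] [ 0.7272 -0.2858  0.0482] [ 0.7401 -0.2811  0.0482]
box 3148 [ 0.726 -0.126  0.06 ] [0.854 0.049 0.075] [ 0.7897 -0.0383  0.0676] [ 0.7889 -0.037   0.0682] [ 0.787  -0.0383  0.0682]
gauge 127 [0.575 0.    0.023] [0.608 0.033 0.034] [0.5914 0.0166 0.0285] [0.5913 0.0165 0.0283] [0.5905 0.0162 0.0283]
```

Run:
```python
from plant import *
from h import *
s=get_state(); go(s,(.493,-.311,.2),np.radians(-14))
```

```text
shift/0.8: [-0.2238 -0.4701  0.0478]
turn/pi: [-2.000e-04  5.000e-04 -3.245e-01] q7 -0.21510355051697028
```

>>> apply_moves --series '[{"x": -0.028, "y": -0.0588, "z": 0.006, "fingers": 1}, {"x": -0.028, "y": -0.0588, "z": 0.006, "fingers": 1}, {"x": -0.028, "y": -0.0588, "z": 0.006, "fingers": 1}, {"x": -0.028, "y": -0.0588, "z": 0.006, "fingers": 1}, {"x": -0.028, "y": -0.0588, "z": 0.006, "fingers": 1}, {"x": -0.028, "y": -0.0588, "z": 0.006, "fingers": 1}, {"x": -0.028, "y": -0.0588, "z": 0.006, "fingers": 1}, {"x": -0.028, "y": -0.0588, "z": 0.006, "fingers": 1}]'

```text
schema error: expected keys x, y, z, wx, wy, wz, fingers
```

>>> apply_moves --series '[{"wz": -0.055, "fingers": 1}, {"wz": -0.055, "fingers": 1}, {"wz": -0.055, "fingers": 1}, {"wz": -0.055, "fingers": 1}, {"wz": -0.055, "fingers": 1}, {"wz": -0.055, "fingers": 1}, {"fingers": 1}]'

```text
schema error: expected keys x, y, z, wx, wy, wz, fingers
```

```bash
cat > w.py <<'E'
from plant import *
from h import *
def wrist(name):
    m=camera_model("wrist");s=get_state();p,d=snapshot("wrist");cv2.imwrite(f"pics/{name}.png",p[:,:,::-1]);np.savez(name+".npz",p=p,d=d)
    return s,m,p,d,cloud(m,d)
def disc(C,d,P,r,z0,z1,m):
    k=(d>0)&(np.hypot(C[...,0]-P[0],C[...,1]-P[1])<r)&(C[...,2]>z0)&(C[...,2]<z1)
    k=cv2.morphologyEx(k.astype(np.uint8),cv2.MORPH_OPEN,np.ones((3,3)))
    n,l,st,_=cv2.connectedComponentsWithStats(k); i=1+np.argmax(st[1:,4]); k=l==i
    Q=C[k]; (cx,cy),rad=cv2.minEnclosingCircle((Q[:,:2]*1000).astype(np.float32))
    print("n",k.sum(),"bbox mid",((Q.min(0)+Q.max(0))/2).round(4),"circ",np.round([cx,cy,rad],1),"mean",Q.mean(0).round(4),"zmed",np.median(Q[:,2]).round(4),"px",st[i])
    return k
E
python3 - <<'E'
from w import *
s,m,p,d,C=wrist("w1"); print(s["clock"],s["tool_pos"],s["q"].round(2)); disc(C,d,(.493,-.311),.04,.028,.045,m); go(s,(.493,-.311,.2),np.radians(-14))
E
```

```text
0.1 [ 0.18856771 -0.59531144  0.23802816] [ 1.3   0.69 -0.19  1.57  0.16  0.9  -0.22]Traceback (most recent call last):
  File "<stdin>", line 2, in <module>
  File "w.py", line 9, in disc
    n,l,st,_=cv2.connectedComponentsWithStats(k); i=1+np.argmax(st[1:,4]); k=l==i
                                                      ~~~~~~~~~^^^^^^^^^^
    return _wrapfunc(a, 'argmax', axis=axis, out=out, **kwds)
    return bound(*args, **kwds)
ValueError: attempt to get argmax of an empty sequence
```

View pics/w1.png

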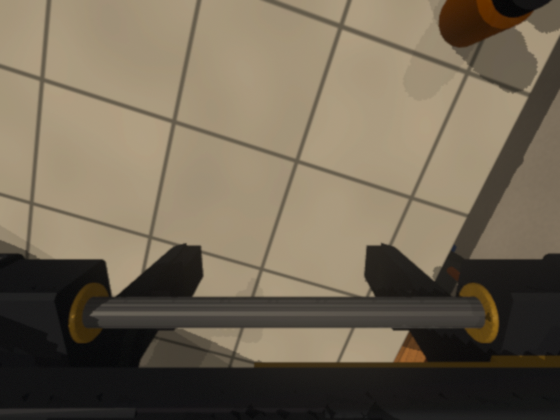

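The moves were refused because every row needs all seven keys. The wrist picture shows the fingertips at about (190,260) and (375,260), with the view lying ahead of the jaws.

>>> apply_moves --series '[{"x": -0.028, "y": -0.0588, "z": 0.006, "wx": 0, "wy": 0, "wz": 0, "fingers": 1}, {"x": -0.028, "y": -0.0588, "z": 0.006, "wx": 0, "wy": 0, "wz": 0, "fingers": 1}, {"x": -0.028, "y": -0.0588, "z": 0.006, "wx": 0, "wy": 0, "wz": 0, "fingers": 1}, {"x": -0.028, "y": -0.0588, "z": 0.006, "wx": 0, "wy": 0, "wz": 0, "fingers": 1}, {"x": -0.028, "y": -0.0588, "z": 0.006, "wx": 0, "wy": 0, "wz": 0, "fingers": 1}, {"x": -0.028, "y": -0.0588, "z": 0.006, "wx": 0, "wy": 0, "wz": 0, "fingers": 1}, {"x": -0.028, "y": -0.0588, "z": 0.006, "wx": 0, "wy": 0, "wz": 0, "fingers": 1}]'

```text
clock: 1.02
tool_pos: [0.4586, -0.3449, 0.2012]
eef_rot: [0.803, -0.596, -0.001, 0.001]
contact_force: [0.4, -0.5, -0.4]
opening: 0.999
```

>>> apply_moves --series '[{"x": 0, "y": 0, "z": 0, "wx": 0, "wy": 0, "wz": -0.055, "fingers": 1}, {"x": 0, "y": 0, "z": 0, "wx": 0, "wy": 0, "wz": -0.055, "fingers": 1}, {"x": 0, "y": 0, "z": 0, "wx": 0, "wy": 0, "wz": -0.055, "fingers": 1}, {"x": 0, "y": 0, "z": 0, "wx": 0, "wy": 0, "wz": -0.055, "fingers": 1}, {"x": 0, "y": 0, "z": 0, "wx": 0, "wy": 0, "wz": -0.055, "fingers": 1}, {"x": 0, "y": 0, "z": 0, "wx": 0, "wy": 0, "wz": -0.055, "fingers": 1}, {"x": 0, "y": 0, "z": 0, "wx": 0, "wy": 0, "wz": 0, "fingers": 1}]'

```text
clock: 1.9
tool_pos: [0.4632, -0.3371, 0.1989]
eef_rot: [0.995, -0.097, -0.003, -0.002]
contact_force: [0.5, 0.3, 0.2]
opening: 1.004
```

Run:
```python
from w import *
m=camera_model("wrist");s=get_state();print(s["clock"],s["tool_pos"],s["q"].round(2)); r=R.from_quat(s["eef_rot"])
T=m["world_from_camera"]; print("cam in tool",r.inv().apply(T[:3,3]-s["tool_pos"]).round(4)); print("rose px",proj(m,np.array([.493,-.311,.034])))
print((r.inv()*R.from_matrix(T[:3,:3])).as_matrix().round(3)); go(s,(.493,-.311,.2),np.radians(-14))
```

```text
1.9 [ 0.46323952 -0.33708039  0.19892946] [ 0.81  0.7  -0.45  1.75  0.41  0.79 -0.03]
cam in tool [ 0.0012 -0.0714 -0.1458]
rose px (np.float64(306.0727247385993), np.float64(165.67688765259862))
[[ 1.     0.001  0.   ]
 [ 0.001 -0.962 -0.274]
 [ 0.     0.274 -0.962]]
shift/0.8: [ 0.0302 -0.0392 -0.0014]
turn/pi: [-0.0011  0.0018  0.0161] q7 -0.03385034359596901
```

Run:
```python
from w import *
s,m,p,d,C=wrist("w2"); disc(C,d,(.493,-.311),.036,.030,.045,m)
```

```text
n 2313 bbox mid [ 0.494  -0.3124  0.0337] circ [ 494.2 -312.6   28.9] mean [ 0.4943 -0.3117  0.0339] zmed 0.0339 px [ 281  139   54   55 2313]
```

View pics/w2.png

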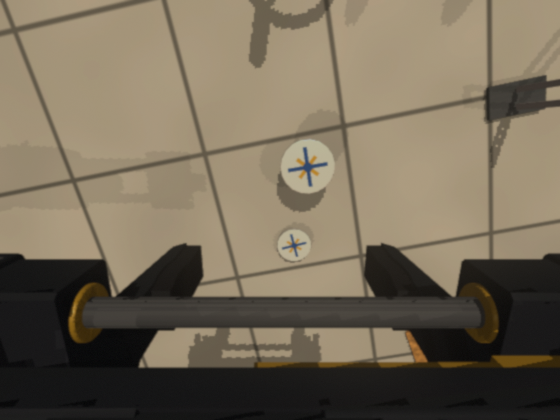

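The big rose is at (308,166), with a fitted radius of 28.9 mm. The small one is at (294,245).

Run:
```python
from w import *
s=get_state(); go(s,(.4942,-.3125,.013),np.radians(-11))
```

```text
shift/0.8: [ 0.0333 -0.0369  0.2324]
turn/pi: [-0.0011  0.0018 -0.001 ] q7 -0.034763438342439085
```

>>> apply_moves --series '[{"x": 0.0333, "y": -0.0369, "z": 0.03, "wx": -0.001, "wy": 0.0018, "wz": -0.001, "fingers": 1}, {"x": 0, "y": 0, "z": 0.06, "wx": 0, "wy": 0, "wz": 0, "fingers": 1}, {"x": 0, "y": 0, "z": 0.06, "wx": 0, "wy": 0, "wz": 0, "fingers": 1}, {"x": 0, "y": 0, "z": 0, "wx": 0, "wy": 0, "wz": 0, "fingers": 1}]'

```text
clock: 2.45
tool_pos: [0.4976, -0.314, 0.0771]
eef_rot: [0.995, -0.103, 0.002, 0.001]
contact_force: [-0.9, -0.4, 0.5]
opening: 0.999
```

Run:
```python
from w import *
s=get_state(); print(s["tool_pos"]);go(s,(.4942,-.3125,.013),np.radians(-11))
```

```text
[ 0.49762472 -0.31398482  0.0771476 ]
shift/0.8: [-0.0049 -0.0011  0.0802]
turn/pi: [ 0.0008 -0.0012 -0.0043] q7 -0.19837706749844017
```

>>> apply_moves --series '[{"x": -0.0049, "y": -0.0011, "z": 0, "wx": 0.001, "wy": -0.001, "wz": -0.004, "fingers": 1}, {"x": 0, "y": 0, "z": 0.04, "wx": 0, "wy": 0, "wz": 0, "fingers": 1}, {"x": 0, "y": 0, "z": 0.036, "wx": 0, "wy": 0, "wz": 0, "fingers": 1}, {"x": 0, "y": 0, "z": 0, "wx": 0, "wy": 0, "wz": 0, "fingers": 1}]'

```text
clock: 2.95
tool_pos: [0.4982, -0.3157, 0.0234]
eef_rot: [0.995, -0.098, 0.006, 0.002]
contact_force: [0.3, 0.4, 0.2]
opening: 0.998
```

Run:
```python
from w import *
s=get_state(); print(s["tool_pos"]);go(s,(.4942,-.3125,.013),np.radians(-11))
```

```text
[ 0.49821758 -0.31569317  0.02335611]
shift/0.8: [-0.0059 -0.003   0.0129]
turn/pi: [ 0.0011 -0.004  -0.0017] q7 -0.23507187468060048
```

>>> apply_moves --series '[{"x": -0.0059, "y": -0.003, "z": 0.006, "wx": 0.001, "wy": -0.004, "wz": -0.002, "fingers": 1}, {"x": 0, "y": 0, "z": 0.006, "wx": 0, "wy": 0, "wz": 0, "fingers": 1}, {"x": 0, "y": 0, "z": 0, "wx": 0, "wy": 0, "wz": 0, "fingers": 1}]'

```text
clock: 3.32
tool_pos: [0.4961, -0.3138, 0.0177]
eef_rot: [0.995, -0.096, 0.003, 0.001]
contact_force: [-0.0, 0.1, 0.7]
opening: 1.002
```

Run:
```python
from w import *
s=get_state(); print(s["tool_pos"]);go(s,(.4942,-.3125,.013),np.radians(-11))
```

```text
[ 0.4961149  -0.31381217  0.017733  ]
shift/0.8: [-0.0027 -0.0012  0.0059]
turn/pi: [ 0.0006 -0.0017 -0.    ] q7 -0.23500990039027148
```

>>> apply_moves --series '[{"x": -0.004, "y": -0.002, "z": 0.006, "wx": 0.001, "wy": -0.003, "wz": 0, "fingers": 1}, {"x": 0, "y": 0, "z": 0, "wx": 0, "wy": 0, "wz": 0, "fingers": 1}, {"x": 0, "y": 0, "z": 0, "wx": 0, "wy": 0, "wz": 0, "fingers": -1}, {"x": 0, "y": 0, "z": 0, "wx": 0, "wy": 0, "wz": 0, "fingers": -1}, {"x": 0, "y": 0, "z": 0, "wx": 0, "wy": 0, "wz": 0, "fingers": -1}, {"x": 0, "y": 0, "z": 0, "wx": 0, "wy": 0, "wz": 0, "fingers": -1}]' --force 20

```text
clock: 4.08
tool_pos: [0.4934, -0.3117, 0.0132]
eef_rot: [0.995, -0.096, -0.002, -0.001]
contact_force: [-0.1, -0.4, 0.9]
opening: 0.646
```

Run:
```python
from w import *
s=get_state(); print(s["tool_pos"],s["opening"]*88);go(s,(.4942,-.3125,.013),np.radians(-11))
```

```text
[ 0.49340478 -0.31169482  0.01315428] 56.81407286021279
shift/0.8: [0.0012 0.0008 0.0002]
turn/pi: [-0.0004  0.0012 -0.0001] q7 -0.2354538048327754
```

>>> apply_moves --series '[{"x": 0, "y": 0, "z": -0.05, "wx": 0, "wy": 0, "wz": 0, "fingers": -1}, {"x": 0, "y": 0, "z": -0.07, "wx": 0, "wy": 0, "wz": 0, "fingers": -1}, {"x": 0, "y": 0, "z": -0.07, "wx": 0, "wy": 0, "wz": 0, "fingers": -1}, {"x": 0, "y": 0, "z": -0.06, "wx": 0, "wy": 0, "wz": 0, "fingers": -1}, {"x": 0, "y": 0, "z": 0, "wx": 0, "wy": 0, "wz": 0, "fingers": -1}]'

```text
clock: 4.7
tool_pos: [0.4937, -0.3117, 0.2179]
eef_rot: [0.995, -0.096, -0.003, -0.001]
contact_force: [-0.5, -1.2, -0.6]
opening: 0.648
```

Run:
```python
from w import *
s=get_state(); print(s["tool_pos"],s["opening"]*88,s["contact_force"]);go(s,(.567,.055,.21),np.radians(-12))
```

```text
[ 0.49370019 -0.3116502   0.21790614] 57.05223728024602 [-0.46055135 -1.22169966 -0.64148414]
shift/0.8: [ 0.0028 -0.4674  0.0107]
turn/pi: [-0.0006  0.0022  0.0057] q7 -0.07938921410399621
```

>>> apply_moves --series '[{"x": 0, "y": -0.06, "z": 0, "wx": 0, "wy": 0.001, "wz": 0.003, "fingers": -1}, {"x": 0, "y": -0.062, "z": 0, "wx": 0, "wy": 0, "wz": 0.003, "fingers": -1}, {"x": 0, "y": -0.062, "z": 0, "wx": 0, "wy": 0, "wz": 0, "fingers": -1}, {"x": 0, "y": -0.062, "z": 0, "wx": 0, "wy": 0, "wz": 0, "fingers": -1}, {"x": 0, "y": -0.062, "z": 0, "wx": 0, "wy": 0, "wz": 0, "fingers": -1}, {"x": 0, "y": -0.062, "z": 0, "wx": 0, "wy": 0, "wz": 0, "fingers": -1}, {"x": 0, "y": -0.062, "z": 0, "wx": 0, "wy": 0, "wz": 0, "fingers": -1}, {"x": 0, "y": -0.04, "z": 0, "wx": 0, "wy": 0, "wz": 0, "fingers": -1}]'

```text
clock: 5.7
tool_pos: [0.5673, 0.0628, 0.2062]
eef_rot: [0.994, -0.11, -0.011, 0.001]
contact_force: [0.2, -0.6, -1.0]
opening: 0.648
```

Run:
```python
from w import *
s,m,p,d,C=wrist("w3"); print(s["tool_pos"],s["opening"]*88,s["clock"],s["qd"].round(3)); print(proj(m,np.array([.577,.107,.045])))
disc(C,d,(.577,.107),.03,.040,.05,m); go(s,(.5775,.107,.12),np.radians(-12))
```

```text
[0.56734688 0.06276039 0.20618453] 57.0655169539633 5.7 [-0.46   0.108  0.065 -0.215 -0.024  0.125 -0.362]
(np.float64(285.32707549080345), np.float64(151.14043081046356))
n 1308 bbox mid [0.579  0.1064 0.0449] circ [579.  106.5  21. ] mean [0.5791 0.1067 0.0449] zmed 0.0449 px [ 268  131   40   41 1308]
shift/0.8: [ 0.0026 -0.0573  0.1074]
turn/pi: [ 0.0017  0.0069 -0.0035] q7 -0.7459403610279496
```

View pics/w3.png

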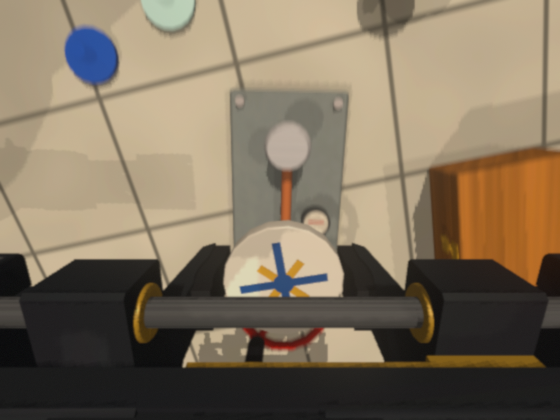

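The star's centre in the grip shows at (283,285), and the chuck top at (287,147).

Run:
```python
from w import *
f=np.load("w3.npz");p=f["p"].astype(int);d=f["d"]
# fixed camera-in-tool transform; K from model
m=camera_model("wrist");s=get_state();r=R.from_quat(s["eef_rot"]);T=np.eye(4);T[:3,:3]=r.inv().as_matrix()@m["world_from_camera"][:3,:3];T[:3,3]=r.inv().apply(m["world_from_camera"][:3,3]-s["tool_pos"])
mt=dict(camera_matrix=m["camera_matrix"],world_from_camera=T); C=cloud(mt,d)
k=(d>0)&(abs(C[...,2]+.0208)<.004)&(abs(C[...,0])<.028)&(abs(C[...,1])<.035)
Q=C[k];print(k.sum(),Q.min(0),Q.max(0),np.median(Q[:,2]))
print("star",ray(mt,283,285,-.0208))
# circle fit by top edge: topmost row per column
v,u=np.where(k); e=np.array([C[v[u==c].min(),c,:2] for c in range(245,325)])
A=np.c_[2*e,np.ones(len(e))];x=np.linalg.lstsq(A,(e**2).sum(1),rcond=None)[0];print("fit",x[:2],np.sqrt(x[2]+x[:2]@x[:2]))
print(s["tool_pos"]); go(s,(.579,.1065,.13),np.radians(-12))
```

```text
7559 [-0.02797594 -0.02873003 -0.02317203] [ 0.02799738  0.02940112 -0.01683495] -0.020681564441446643
star [ 0.00099335  0.00144425 -0.0208    ]
fit [0.001115   0.00021741] 0.028519202379797937
[0.56787338 0.06837572 0.20631275]
shift/0.8: [ 0.0055 -0.0495  0.0953]
turn/pi: [ 0.      0.0068 -0.0018] q7 -0.7471201970681974
```

>>> apply_moves --series '[{"x": 0.005, "y": -0.04, "z": 0.04, "wx": 0, "wy": 0.007, "wz": -0.001, "fingers": -1}, {"x": 0, "y": -0.01, "z": 0.06, "wx": 0, "wy": 0, "wz": 0, "fingers": -1}, {"x": 0, "y": 0, "z": 0, "wx": 0, "wy": 0, "wz": 0, "fingers": -1}]'

```text
clock: 6.12
tool_pos: [0.578, 0.1074, 0.1211]
eef_rot: [0.995, -0.105, -0.002, 0.001]
contact_force: [-0.6, -0.7, -0.7]
opening: 0.648
```

Run:
```python
from w import *
s=get_state(); print(s["tool_pos"],s["qd"].round(2));go(s,(.578,.1072,.05),np.radians(-12))
```

```text
[0.57797184 0.10736015 0.12110563] [ 0.   -0.06 -0.03 -0.05 -0.01 -0.01  0.  ]
shift/0.8: [ 0.0003 -0.0001  0.0889]
turn/pi: [ 0.001   0.0009 -0.0001] q7 -0.868454386638582
```

>>> apply_moves --series '[{"x": 0, "y": 0, "z": 0.04, "wx": 0.001, "wy": 0.001, "wz": 0, "fingers": -1}, {"x": 0, "y": 0, "z": 0.035, "wx": 0, "wy": 0, "wz": 0, "fingers": -1}, {"x": 0, "y": 0, "z": 0.01, "wx": 0, "wy": 0, "wz": 0, "fingers": -1}, {"x": 0, "y": 0, "z": 0, "wx": 0, "wy": 0, "wz": 0, "fingers": -1}]'

```text
clock: 6.62
tool_pos: [0.5805, 0.1041, 0.0557]
eef_rot: [0.994, -0.107, 0.003, 0.0]
contact_force: [0.4, -0.4, -0.0]
opening: 0.65
```

Run:
```python
from w import *
s=get_state(); print(s["tool_pos"],s["qd"].round(2));go(s,(.578,.1072,.0345),np.radians(-12))
```

```text
[0.58046319 0.1041431  0.05572797] [ 0.01 -0.01 -0.   -0.01 -0.    0.01  0.  ]
shift/0.8: [-0.004  -0.0031  0.0265]
turn/pi: [-0.0001 -0.0016 -0.0014] q7 -0.9162583868588178
```

>>> apply_moves --series '[{"x": -0.005, "y": -0.004, "z": 0.008, "wx": 0, "wy": -0.002, "wz": -0.001, "fingers": -1}, {"x": 0, "y": 0, "z": 0.008, "wx": 0, "wy": 0, "wz": 0, "fingers": -1}, {"x": 0, "y": 0, "z": 0, "wx": 0, "wy": 0, "wz": 0, "fingers": -1}]'

```text
clock: 7.0
tool_pos: [0.5788, 0.1084, 0.0449]
eef_rot: [0.994, -0.105, 0.001, -0.001]
contact_force: [-0.0, 0.4, -0.8]
opening: 0.647
```

Run:
```python
from w import *
s=get_state(); print(s["tool_pos"],s["qd"].round(2),s["contact_force"]);go(s,(.578,.1072,.0345),np.radians(-12))
```

```text
[0.57883631 0.10844431 0.04493461] [-0.   -0.01 -0.01 -0.   -0.    0.    0.  ] [-0.04429899  0.40129174 -0.7854616 ]
shift/0.8: [-0.0007  0.0018  0.013 ]
turn/pi: [-0.0007 -0.0007 -0.0006] q7 -0.9249190121993572
```

>>> apply_moves --series '[{"x": -0.002, "y": 0.001, "z": 0.008, "wx": -0.001, "wy": -0.001, "wz": 0, "fingers": -1}, {"x": -0.001, "y": 0, "z": 0.005, "wx": 0, "wy": 0, "wz": 0, "fingers": -1}, {"x": 0, "y": 0, "z": 0, "wx": 0, "wy": 0, "wz": 0, "fingers": -1}]'

```text
clock: 7.38
tool_pos: [0.5766, 0.1083, 0.0342]
eef_rot: [0.994, -0.105, -0.0, 0.0]
contact_force: [0.3, -0.0, 0.0]
opening: 0.648
```

Run:
```python
from w import *
s=get_state(); print(s["tool_pos"],s["qd"].round(2),s["contact_force"]);go(s,(.578,.1072,.0345),np.radians(-12))
```

```text
[0.57656244 0.10829603 0.03421026] [ 0.  0.  0.  0. -0. -0.  0.] [ 0.32895311 -0.01857769  0.04111876]
shift/0.8: [ 0.002   0.001  -0.0004]
turn/pi: [ 0.0002  0.0001 -0.0005] q7 -0.933446893019659
```

>>> apply_moves --series '[{"x": 0.002, "y": 0.001, "z": -0.001, "wx": 0, "wy": 0, "wz": 0, "fingers": -1}, {"x": 0, "y": 0, "z": 0.0, "wx": 0, "wy": 0, "wz": 0, "fingers": -1}]'

```text
clock: 7.62
tool_pos: [0.578, 0.107, 0.035]
eef_rot: [0.994, -0.105, -0.0, 0.0]
contact_force: [-0.2, -0.2, -0.7]
opening: 0.649
```

Run:
```python
from w import *
s=get_state(); print(s["tool_pos"],s["qd"].round(2),s["contact_force"]);go(s,(.578,.1072,.0345),np.radians(-12))
```

```text
[0.57801366 0.1070357  0.03497287] [-0.  0. -0.  0.  0. -0. -0.] [-0.15568842 -0.21857783 -0.70736929]
shift/0.8: [-0.0001 -0.0002  0.0006]
turn/pi: [ 0.0003  0.0001 -0.0005] q7 -0.9296486966518083
```

>>> apply_moves --series '[{"x": 0, "y": 0, "z": 0.0015, "wx": 0, "wy": 0, "wz": 0, "fingers": -1}, {"x": 0, "y": 0, "z": 0, "wx": 0, "wy": 0, "wz": 0, "fingers": 0.45}, {"x": 0, "y": 0, "z": 0, "wx": 0, "wy": 0, "wz": 0, "fingers": 0.8}, {"x": 0, "y": 0, "z": 0, "wx": 0, "wy": 0, "wz": 0, "fingers": 1}, {"x": 0, "y": 0, "z": 0, "wx": 0, "wy": 0, "wz": 0, "fingers": 1}, {"x": 0, "y": 0, "z": -0.05, "wx": 0, "wy": 0, "wz": 0, "fingers": 1}, {"x": 0, "y": 0.04, "z": -0.06, "wx": 0, "wy": 0, "wz": 0, "fingers": 1}, {"x": 0, "y": 0.02, "z": -0.06, "wx": 0, "wy": 0, "wz": 0, "fingers": 1}]'

```text
clock: 8.62
tool_pos: [0.5658, 0.0605, 0.1697]
eef_rot: [0.995, -0.103, -0.004, 0.001]
contact_force: [1.0, 0.1, -0.3]
opening: 0.998
```

>>> apply_moves --series '[{"x": 0, "y": 0, "z": -0.02, "wx": 0, "wy": 0, "wz": 0, "fingers": 1}, {"x": 0, "y": 0, "z": 0, "wx": 0, "wy": 0, "wz": 0, "fingers": 1}]'

```text
clock: 8.88
tool_pos: [0.5678, 0.059, 0.1899]
eef_rot: [0.994, -0.105, -0.0, 0.001]
contact_force: [-0.2, 0.2, -0.4]
opening: 0.997
```

Run:
```python
from w import *
s,m,p,d,C=wrist("w4"); print(s["tool_pos"],s["opening"]*88,s["clock"],s["qd"].round(3))
disc(C,d,(.578,.107),.04,.050,.06,m)
mt=camera_model("top");p,d=snapshot("top");C=cloud(mt,d);disc(C,d,(.578,.107),.04,.050,.06,mt)
go(s,(.49,.22,.2),np.radians(-12))
```

```text
[0.56776828 0.05900222 0.18986993] 87.72246979345957 8.875 [ 0.005  0.002  0.01   0.011 -0.     0.001  0.004]
n 2960 bbox mid [0.579  0.1063 0.0548] circ [579.3 106.1  29. ] mean [0.5792 0.1069 0.0549] zmed 0.0549 px [ 253  119   61   62 2960]Traceback (most recent call last):
  File "<stdin>", line 4, in <module>
  File "w.py", line 9, in disc
    n,l,st,_=cv2.connectedComponentsWithStats(k); i=1+np.argmax(st[1:,4]); k=l==i
                                                      ~~~~~~~~~^^^^^^^^^^
    return _wrapfunc(a, 'argmax', axis=axis, out=out, **kwds)
    return bound(*args, **kwds)
ValueError: attempt to get argmax of an empty sequence
```

The rose sits within 0.3 mm of the measured chuck centre, with its top at 54.9 mm, so it's flat. Next is the cover.

Run:
```python
from w import *
s=get_state();go(s,(.481,.232,.18),np.radians(-12))
```

```text
shift/0.8: [-0.15   -0.1892  0.0104]
turn/pi: [ 0.0008  0.0011 -0.0001] q7 -0.7677455002459841
```

>>> apply_moves --series '[{"x": -0.0375, "y": -0.0473, "z": 0, "wx": 0, "wy": 0.001, "wz": 0, "fingers": 1}, {"x": -0.0375, "y": -0.0473, "z": 0, "wx": 0, "wy": 0, "wz": 0, "fingers": 1}, {"x": -0.0375, "y": -0.0473, "z": 0, "wx": 0, "wy": 0, "wz": 0, "fingers": 1}, {"x": -0.0375, "y": -0.0473, "z": 0.01, "wx": 0, "wy": 0, "wz": 0, "fingers": 0.3}, {"x": 0, "y": 0, "z": 0, "wx": 0, "wy": 0, "wz": 0, "fingers": 0.3}, {"x": 0, "y": 0, "z": 0, "wx": 0, "wy": 0, "wz": 0, "fingers": 0.3}]'

```text
clock: 9.72
tool_pos: [0.4754, 0.2363, 0.1714]
eef_rot: [0.995, -0.104, -0.006, 0.004]
contact_force: [-0.2, -0.3, -0.4]
opening: 0.684
```

Run:
```python
from w import *
s,m,p,d,C=wrist("w5"); print(s["tool_pos"],s["opening"]*88,s["clock"],s["qd"].round(3))
disc(C,d,(.49,.276),.036,.003,.012,m);disc(C,d,(.49,.276),.02,.022,.035,m)
go(s,(.490,.276,.06),np.radians(-12))
```

```text
[0.47540571 0.23630356 0.17140805] 60.19765731054776 9.725 [-0.029  0.014 -0.025  0.006 -0.006 -0.008 -0.006]
n 1972 bbox mid [0.4908 0.2778 0.0072] circ [490.9 277.6  27.8] mean [0.4911 0.2785 0.0058] zmed 0.0058 px [ 264  124   53   54 1972]
n 259 bbox mid [0.4909 0.2776 0.0259] circ [490.8 277.7   8.8] mean [0.491  0.278  0.0274] zmed 0.0274 px [282 145  18  18 259]
shift/0.8: [ 0.0091 -0.0537  0.1387]
turn/pi: [0.0031 0.0034 0.0003] q7 -1.1333229548047967
```

View pics/w5.png

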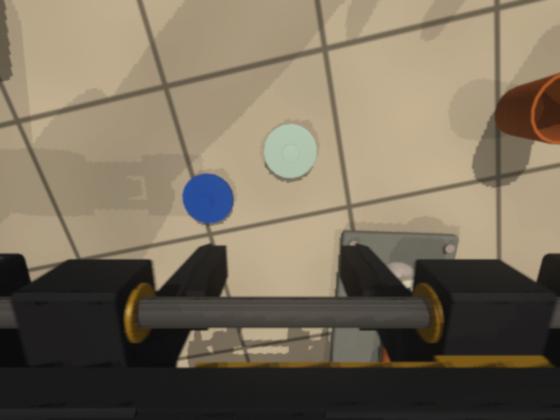

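The pale cover is centred at (290,151), well clear of the blue one at (208,198).

Run:
```python
from w import *
s=get_state();go(s,(.490,.278,.05),np.radians(-12))
```

```text
shift/0.8: [ 0.009  -0.0557  0.1513]
turn/pi: [0.0028 0.0035 0.0003] q7 -1.1333492702894057
```

>>> apply_moves --series '[{"x": 0.009, "y": -0.0557, "z": 0.02, "wx": 0.003, "wy": 0.0035, "wz": 0, "fingers": 0.3}, {"x": 0, "y": 0, "z": 0.06, "wx": 0, "wy": 0, "wz": 0, "fingers": 0.3}, {"x": 0, "y": 0, "z": 0.06, "wx": 0, "wy": 0, "wz": 0, "fingers": 0.3}, {"x": 0, "y": 0, "z": 0, "wx": 0, "wy": 0, "wz": 0, "fingers": 0.3}]'

```text
clock: 10.28
tool_pos: [0.4966, 0.2741, 0.0559]
eef_rot: [0.994, -0.109, 0.002, 0.0]
contact_force: [1.2, 0.3, 0.7]
opening: 0.65
```

Run:
```python
from w import *
s=get_state();print(s["tool_pos"]);go(s,(.490,.278,.009),np.radians(-12))
```

```text
[0.49660188 0.27408938 0.055886  ]
shift/0.8: [-0.0093 -0.003   0.0586]
turn/pi: [ 0.0002 -0.0012 -0.003 ] q7 -1.249943674932871
```

>>> apply_moves --series '[{"x": -0.01, "y": -0.004, "z": 0.01, "wx": 0, "wy": -0.001, "wz": -0.003, "fingers": 0.3}, {"x": -0.003, "y": -0.001, "z": 0.02, "wx": 0, "wy": 0, "wz": 0, "fingers": 0.3}, {"x": -0.002, "y": 0, "z": 0.015, "wx": 0, "wy": 0, "wz": 0, "fingers": 0.3}, {"x": 0, "y": 0, "z": 0, "wx": 0, "wy": 0, "wz": 0, "fingers": 0.3}]'

```text
clock: 10.78
tool_pos: [0.4881, 0.281, 0.0217]
eef_rot: [0.994, -0.106, 0.003, -0.002]
contact_force: [0.7, 0.0, -0.2]
opening: 0.65
```

Run:
```python
from w import *
s=get_state();print(s["tool_pos"]);go(s,(.490,.278,.009),np.radians(-12))
```

```text
[0.48805305 0.28099198 0.02167476]
shift/0.8: [0.0031 0.0032 0.0158]
turn/pi: [-0.0012 -0.0016 -0.0007] q7 -1.2856118296464225
```

>>> apply_moves --series '[{"x": 0.002, "y": 0.003, "z": 0.01, "wx": -0.001, "wy": -0.002, "wz": -0.001, "fingers": 0.3}, {"x": 0, "y": 0, "z": 0.005, "wx": 0, "wy": 0, "wz": 0, "fingers": 0.3}, {"x": 0, "y": 0, "z": 0, "wx": 0, "wy": 0, "wz": 0, "fingers": 0.3}]'

```text
clock: 11.15
tool_pos: [0.4901, 0.2782, 0.0095]
eef_rot: [0.995, -0.104, -0.0, -0.001]
contact_force: [0.5, 0.4, 0.5]
opening: 0.653
```

Run:
```python
from w import *
s=get_state();print(s["tool_pos"],s["contact_force"]);go(s,(.490,.278,.009),np.radians(-12))
```

```text
[0.49007037 0.27821976 0.0095208 ] [0.54457156 0.4085169  0.53253489]
shift/0.8: [-0.      0.0003  0.0007]
turn/pi: [-0.0004  0.0002  0.0002] q7 -1.2807923058330264
```

>>> apply_moves --series '[{"x": 0, "y": 0, "z": 0, "wx": 0, "wy": 0, "wz": 0, "fingers": -1}, {"x": 0, "y": 0, "z": 0, "wx": 0, "wy": 0, "wz": 0, "fingers": -1}, {"x": 0, "y": 0, "z": 0, "wx": 0, "wy": 0, "wz": 0, "fingers": -1}, {"x": 0, "y": 0, "z": 0, "wx": 0, "wy": 0, "wz": 0, "fingers": -1}, {"x": 0, "y": 0, "z": 0, "wx": 0, "wy": 0, "wz": 0, "fingers": -1}]' --force 20

```text
clock: 11.78
tool_pos: [0.4903, 0.2785, 0.01]
eef_rot: [0.995, -0.104, 0.0, -0.001]
contact_force: [0.1, 0.1, -1.4]
opening: 0.2
```

>>> apply_moves --series '[{"x": 0, "y": 0, "z": -0.04, "wx": 0, "wy": 0, "wz": 0, "fingers": -1}, {"x": 0, "y": 0, "z": -0.06, "wx": 0, "wy": 0, "wz": 0, "fingers": -1}, {"x": 0, "y": 0, "z": -0.06, "wx": 0, "wy": 0, "wz": 0, "fingers": -1}, {"x": 0, "y": 0, "z": -0.02, "wx": 0, "wy": 0, "wz": 0, "fingers": -1}, {"x": 0, "y": 0, "z": 0, "wx": 0, "wy": 0, "wz": 0, "fingers": -1}]'

```text
clock: 12.4
tool_pos: [0.4895, 0.2777, 0.1573]
eef_rot: [0.995, -0.104, -0.001, 0.0]
contact_force: [0.2, 0.1, -1.2]
opening: 0.198
```

Run:
```python
from w import *
s,m,p,d,C=wrist("w6");print(s["tool_pos"],s["contact_force"],s["opening"]*88);go(s,(.578,.107,.14),np.radians(-12))
r=R.from_quat(s["eef_rot"]);Q=r.inv().apply((C-s["tool_pos"]).reshape(-1,3)).reshape(C.shape)
k=(d>0)&(abs(Q[...,0])<.034)&(abs(Q[...,1])<.034)&(abs(Q[...,2]-.004)<.004)
P=Q[k];print(k.sum(),P.min(0).round(4),P.max(0).round(4),np.median(P[:,2]))
```

```text
[0.48952992 0.27770913 0.15729403] [ 0.16567174  0.06042751 -1.24426384] 17.40641730297409
shift/0.8: [0.1524 0.1859 0.0214]
turn/pi: [0.0001 0.0005 0.0004] q7 -1.1833949480657688
2921 [-0.0264 -0.0275  0.    ] [0.0287 0.0237 0.0079] 0.004259540256670259
```

View pics/w6.png

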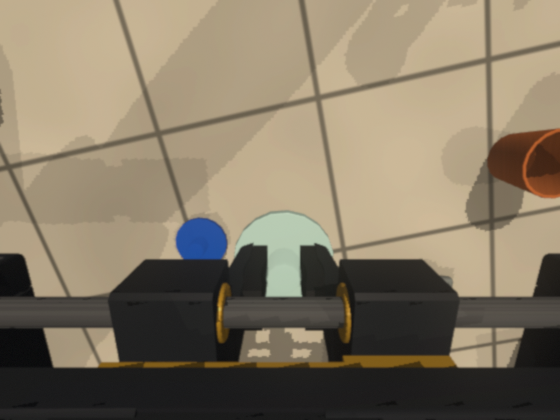

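The cover hangs level in the grip with the same offset the rose had, so I'll put the TCP at the same x and y.

>>> apply_moves --series '[{"x": 0.03, "y": 0.037, "z": 0, "wx": 0, "wy": 0, "wz": 0, "fingers": -1}, {"x": 0.03, "y": 0.037, "z": 0, "wx": 0, "wy": 0, "wz": 0, "fingers": -1}, {"x": 0.03, "y": 0.037, "z": 0, "wx": 0, "wy": 0, "wz": 0, "fingers": -1}, {"x": 0.03, "y": 0.037, "z": 0, "wx": 0, "wy": 0, "wz": 0, "fingers": -1}, {"x": 0.03, "y": 0.035, "z": 0.015, "wx": 0, "wy": 0, "wz": 0, "fingers": -1}, {"x": 0, "y": 0, "z": 0, "wx": 0, "wy": 0, "wz": 0, "fingers": -1}, {"x": 0, "y": 0, "z": 0, "wx": 0, "wy": 0, "wz": 0, "fingers": -1}]'

```text
clock: 13.32
tool_pos: [0.5734, 0.1046, 0.1337]
eef_rot: [0.995, -0.102, -0.009, 0.003]
contact_force: [-0.3, 0.8, -1.3]
opening: 0.194
```

Run:
```python
from w import *
s=get_state();print(s["tool_pos"],s["contact_force"]);go(s,(.578,.107,.09),np.radians(-12))
```

```text
[0.57339224 0.10456689 0.1337178 ] [-0.33479605  0.83497435 -1.3187099 ]
shift/0.8: [ 0.0059 -0.0046  0.0545]
turn/pi: [0.0027 0.0053 0.0018] q7 -0.8724814490110382
```

>>> apply_moves --series '[{"x": 0.005, "y": -0.004, "z": 0.01, "wx": 0.003, "wy": 0.005, "wz": 0.002, "fingers": -1}, {"x": 0, "y": 0, "z": 0.025, "wx": 0, "wy": 0, "wz": 0, "fingers": -1}, {"x": 0, "y": 0, "z": 0.015, "wx": 0, "wy": 0, "wz": 0, "fingers": -1}, {"x": 0, "y": 0, "z": 0, "wx": 0, "wy": 0, "wz": 0, "fingers": -1}, {"x": 0, "y": 0, "z": 0, "wx": 0, "wy": 0, "wz": 0, "fingers": -1}]'

```text
clock: 13.95
tool_pos: [0.5753, 0.1135, 0.0922]
eef_rot: [0.995, -0.101, -0.001, -0.002]
contact_force: [-0.0, -0.9, 0.0]
opening: 0.194
```

Run:
```python
from w import *
s=get_state();print(s["tool_pos"],s["contact_force"]);go(s,(.578,.107,.066),np.radians(-12))
```

```text
[0.57531781 0.11349579 0.09224803] [-0.03540747 -0.87317171  0.04380341]
shift/0.8: [0.005  0.0074 0.0328]
turn/pi: [-0.0012  0.001   0.0025] q7 -0.916801381969291
```

>>> apply_moves --series '[{"x": 0.004, "y": 0.006, "z": 0.005, "wx": -0.001, "wy": 0.001, "wz": 0.002, "fingers": -1}, {"x": 0, "y": 0, "z": 0.015, "wx": 0, "wy": 0, "wz": 0, "fingers": -1}, {"x": 0, "y": 0, "z": 0, "wx": 0, "wy": 0, "wz": 0, "fingers": -1}, {"x": 0, "y": 0, "z": 0, "wx": 0, "wy": 0, "wz": 0, "fingers": -1}]'

```text
clock: 14.45
tool_pos: [0.5784, 0.1076, 0.076]
eef_rot: [0.995, -0.104, 0.001, -0.0]
contact_force: [0.3, 0.4, -0.6]
opening: 0.195
```

Run:
```python
from w import *
s=get_state();print(s["tool_pos"],s["contact_force"]);go(s,(.578,.107,.066),np.radians(-12))
```

```text
[0.57836112 0.10763757 0.07603033] [ 0.27778557  0.37560818 -0.55906273]
shift/0.8: [-0.0003  0.0009  0.0125]
turn/pi: [-0.0003 -0.0005  0.0001] q7 -0.9290535854746895
```

>>> apply_moves --series '[{"x": -0.001, "y": 0, "z": 0.006, "wx": 0, "wy": 0, "wz": 0, "fingers": -1}, {"x": 0, "y": 0, "z": 0.006, "wx": 0, "wy": 0, "wz": 0, "fingers": -1}, {"x": 0, "y": 0, "z": 0, "wx": 0, "wy": 0, "wz": 0, "fingers": -1}]'

```text
clock: 14.82
tool_pos: [0.5776, 0.108, 0.0659]
eef_rot: [0.995, -0.104, 0.001, -0.001]
contact_force: [-0.2, 0.7, -0.3]
opening: 0.195
```

Run:
```python
from w import *
s=get_state();print(s["tool_pos"],s["contact_force"]);go(s,(.578,.107,.065),np.radians(-12))
```

```text
[0.57760836 0.10798551 0.06592956] [-0.19390253  0.69777181 -0.2511633 ]
shift/0.8: [0.0007 0.0011 0.0012]
turn/pi: [-0.0004 -0.0006  0.0002] q7 -0.937675403587487
```

>>> apply_moves --series '[{"x": 0.0007, "y": 0.0012, "z": 0, "wx": 0, "wy": 0, "wz": 0, "fingers": -1}, {"x": 0, "y": 0, "z": 0.001, "wx": 0, "wy": 0, "wz": 0, "fingers": -1}, {"x": 0, "y": 0, "z": 0, "wx": 0, "wy": 0, "wz": 0, "fingers": -1}]'

```text
clock: 15.2
tool_pos: [0.5782, 0.1069, 0.0652]
eef_rot: [0.995, -0.104, 0.001, -0.001]
contact_force: [-0.5, -0.6, -1.1]
opening: 0.196
```

Run:
```python
from w import *
s=get_state();print(s["tool_pos"],s["contact_force"]);go(s,(.578,.107,.065),np.radians(-12))
```

```text
[0.57815894 0.10690608 0.06523237] [-0.45234361 -0.62327864 -1.12330977]
shift/0.8: [-0.0002 -0.0001  0.0003]
turn/pi: [-0.0005 -0.0007  0.0002] q7 -0.9364567046339632
```

>>> apply_moves --series '[{"x": 0, "y": 0, "z": 0.001, "wx": 0, "wy": 0, "wz": 0, "fingers": -1}, {"x": 0, "y": 0, "z": 0, "wx": 0, "wy": 0, "wz": 0, "fingers": -0.4}, {"x": 0, "y": 0, "z": 0, "wx": 0, "wy": 0, "wz": 0, "fingers": 0}, {"x": 0, "y": 0, "z": 0, "wx": 0, "wy": 0, "wz": 0, "fingers": 0.2}, {"x": 0, "y": 0, "z": -0.03, "wx": 0, "wy": 0, "wz": 0, "fingers": 0.2}, {"x": 0, "y": 0, "z": -0.05, "wx": 0, "wy": 0, "wz": 0, "fingers": 0.2}, {"x": 0, "y": 0.05, "z": -0.04, "wx": 0, "wy": 0, "wz": 0, "fingers": 0.2}, {"x": 0, "y": 0.04, "z": -0.04, "wx": 0, "wy": 0, "wz": 0, "fingers": 0.2}]'

```text
clock: 16.2
tool_pos: [0.5618, 0.0382, 0.1939]
eef_rot: [0.995, -0.101, -0.001, -0.001]
contact_force: [-0.6, 0.5, 0.6]
opening: 0.601
```

Run:
```python
from w import *
s,m,p,d,C=wrist("w7");print(s["tool_pos"],s["clock"],s["qd"].round(2))
disc(C,d,(.579,.1063),.04,.058,.066,m);disc(C,d,(.579,.1063),.02,.078,.09,m)
go(s,(.5,-.085,.2),np.radians(-12))
```

```text
[0.56182679 0.03816539 0.19386596] 16.2 [ 0.58 -0.44 -0.29 -0.02 -0.21  0.43  0.56]
n 2632 bbox mid [0.5795 0.106  0.0609] circ [579.3 106.   27.9] mean [0.5795 0.1065 0.0608] zmed 0.0608 px [ 256   96   61   63 2632]
n 348 bbox mid [0.5795 0.106  0.0819] circ [579.3 105.9   8.8] mean [0.5794 0.106  0.0824] zmed 0.0825 px [277 117  20  22 348]
shift/0.8: [-0.0447  0.1663 -0.0079]
turn/pi: [-0.0006  0.0005  0.0022] q7 -0.7473348357966779
```

View pics/w7.png

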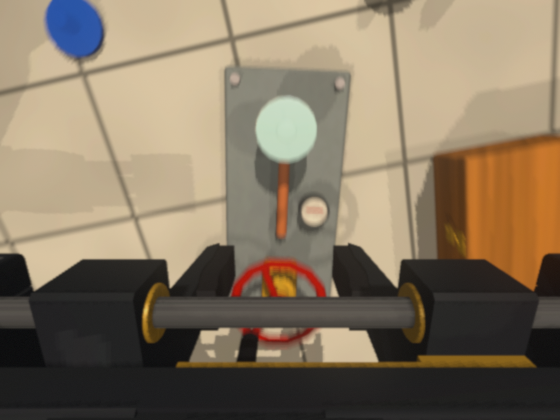

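The cover sits centred on the rose to about 0.5 mm at (287,129), with the disc top at 60.8 mm. The wheel is at (280,300). Next is the handle.

>>> apply_moves --series '[{"x": -0.011, "y": 0.032, "z": 0, "wx": 0, "wy": 0, "wz": 0, "fingers": 0.4}, {"x": -0.011, "y": 0.038, "z": 0, "wx": 0, "wy": 0, "wz": 0, "fingers": 0.4}, {"x": -0.011, "y": 0.038, "z": 0, "wx": 0, "wy": 0, "wz": 0, "fingers": 0.4}, {"x": -0.011, "y": 0.038, "z": 0, "wx": 0, "wy": 0, "wz": 0, "fingers": 0.4}, {"x": 0, "y": 0, "z": 0, "wx": 0, "wy": 0, "wz": 0, "fingers": 0.4}, {"x": 0, "y": 0, "z": 0, "wx": 0, "wy": 0, "wz": 0, "fingers": 0.4}]'

```text
clock: 17.0
tool_pos: [0.5045, -0.0766, 0.1985]
eef_rot: [0.994, -0.105, 0.004, -0.0]
contact_force: [0.5, 0.3, 0.8]
opening: 0.701
```

Run:
```python
from w import *
s=get_state();print(s["tool_pos"],s["contact_force"]);go(s,(.502,-.0855,.14),np.radians(-12))
```

```text
[ 0.50445281 -0.076587    0.19847551] [0.52765076 0.2582861  0.79749942]
shift/0.8: [-0.0013  0.0117  0.0731]
turn/pi: [-0.0005 -0.0028 -0.0003] q7 -0.596472859412106
```

>>> apply_moves --series '[{"x": -0.001, "y": 0.011, "z": 0.015, "wx": -0.0005, "wy": -0.003, "wz": 0, "fingers": 0.4}, {"x": 0, "y": 0, "z": 0.04, "wx": 0, "wy": 0, "wz": 0, "fingers": 0.4}, {"x": 0, "y": 0, "z": 0.015, "wx": 0, "wy": 0, "wz": 0, "fingers": 0.4}, {"x": 0, "y": 0, "z": 0, "wx": 0, "wy": 0, "wz": 0, "fingers": 0.4}, {"x": 0, "y": 0, "z": 0, "wx": 0, "wy": 0, "wz": 0, "fingers": 0.4}]'

```text
clock: 17.62
tool_pos: [0.5042, -0.0827, 0.14]
eef_rot: [0.995, -0.103, 0.0, -0.001]
contact_force: [-0.4, 0.1, 0.2]
opening: 0.7
```

Run:
```python
from w import *
s=get_state();print(s["tool_pos"],s["contact_force"]);go(s,(.502,-.0855,.095),np.radians(-12))
```

```text
[ 0.5041659  -0.08272883  0.14003357] [-0.44308569  0.09730067  0.19862939]
shift/0.8: [-0.002   0.004   0.0563]
turn/pi: [-0.0006 -0.0001  0.0013] q7 -0.6458431456295598
```

>>> apply_moves --series '[{"x": -0.003, "y": 0.006, "z": 0.01, "wx": 0, "wy": 0, "wz": 0.001, "fingers": 0.4}, {"x": -0.001, "y": 0, "z": 0.035, "wx": 0, "wy": 0, "wz": 0, "fingers": 0.4}, {"x": 0, "y": 0, "z": 0.015, "wx": 0, "wy": 0, "wz": 0, "fingers": 0.4}, {"x": 0, "y": 0, "z": 0, "wx": 0, "wy": 0, "wz": 0, "fingers": 0.4}]'

```text
clock: 18.12
tool_pos: [0.5013, -0.088, 0.0923]
eef_rot: [0.994, -0.105, 0.002, -0.001]
contact_force: [-0.3, -0.5, -0.4]
opening: 0.702
```

Run:
```python
from w import *
s=get_state();print(s["tool_pos"],s["contact_force"]);go(s,(.502,-.0855,.095),np.radians(-12))
```

```text
[ 0.50129309 -0.08796085  0.09230535] [-0.33262244 -0.45537288 -0.43730378]
shift/0.8: [ 0.0002 -0.0032 -0.0034]
turn/pi: [-0.0005 -0.0015 -0.0001] q7 -0.7025372363161254
```

>>> apply_moves --series '[{"x": 0, "y": -0.003, "z": -0.003, "wx": 0, "wy": -0.001, "wz": 0, "fingers": 0.4}, {"x": 0, "y": 0, "z": 0, "wx": 0, "wy": 0, "wz": 0, "fingers": -1}, {"x": 0, "y": 0, "z": 0, "wx": 0, "wy": 0, "wz": 0, "fingers": -1}, {"x": 0, "y": 0, "z": 0, "wx": 0, "wy": 0, "wz": 0, "fingers": -1}, {"x": 0, "y": 0, "z": 0, "wx": 0, "wy": 0, "wz": 0, "fingers": -1}, {"x": 0, "y": 0, "z": 0, "wx": 0, "wy": 0, "wz": 0, "fingers": -1}, {"x": 0, "y": 0, "z": 0, "wx": 0, "wy": 0, "wz": 0, "fingers": -1}]' --force 25

```text
clock: 19.0
tool_pos: [0.5022, -0.0857, 0.0969]
eef_rot: [0.994, -0.105, 0.002, -0.001]
contact_force: [-0.0, 0.5, 0.2]
opening: 0.191
```

```bash
cat > arc.py <<'E'
from w import *
import sys
def arc(A,step,n,cx=.5375,cy=-.0575,rad=.045,lead=1.0):
    "print n rows (tool x,y units) from the present angle turning by step deg/row (+ccw)"
    s=get_state();r=R.from_quat(s["eef_rot"]);q=s["tool_pos"][:2]-[cx,cy];a=np.degrees(np.arctan2(q[1],q[0]))
    print("clock",s["clock"],"pos",s["tool_pos"].round(4),"F",s["contact_force"].round(1),"ang",a.round(2),"rad",np.hypot(*q).round(4),"open",(s["opening"]*88).round(1),"q",s["q"].round(2))
    x,y=r.as_matrix()[:2,0],r.as_matrix()[:2,1]; p=s["tool_pos"][:2]
    for i in range(1,n+1):
        t=np.radians(a+step*i);P=np.array([cx,cy])+rad*np.array([np.cos(t),np.sin(t)]);dl=P-p;p=P
        print(f"x {x@dl/.8:.4f} y {y@dl/.8:.4f}",end=" | ")
    go(s,(*s["tool_pos"][:2],.0945),np.radians(-12))
arc(None,float(sys.argv[1]),8)
E
python3 arc.py -15
```

```text
Traceback (most recent call last):
  File "arc.py", line 12, in <module>
    arc(None,float(sys.argv[1]),8)
    ~~~^^^^^^^^^^^^^^^^^^^^^^^^^^^
  File "arc.py", line 6, in arc
    print("clock",s["clock"],"pos",s["tool_pos"].round(4),"F",s["contact_force"].round(1),"ang",a.round(2),"rad",np.hypot(*q).round(4),"open",(s["opening"]*88).round(1),"q",s["q"].round(2))
                                                                                                                                              ^^^^^^^^^^^^^^^^^^^^^^^
AttributeError: 'float' object has no attribute 'round'
```

```bash
sed -i 's/(s\["opening"\]\*88).round(1)/round(s["opening"]*88,1)/' arc.py; python3 arc.py -12
```

```text
clock 19.0 pos [ 0.5022 -0.0857  0.0969] F [-0.   0.5  0.2] ang -141.36 rad 0.0451 open 16.8 q [ 0.27  0.79 -0.31  2.03  0.57  0.41 -0.7 ]
x -0.0082 y -0.0085 | x -0.0064 y -0.0099 | x -0.0042 y -0.0110 | x -0.0018 y -0.0116 | x 0.0007 y -0.0117 | x 0.0031 y -0.0113 | x 0.0054 y -0.0104 | x 0.0074 y -0.0091 | shift/0.8: [-0.     0.     0.003]
turn/pi: [-0.0005 -0.0011 -0.0003] q7 -0.6998977280642296
```

>>> apply_moves --series '[{"x": -0.0082, "y": -0.0085, "z": 0, "wx": 0, "wy": 0, "wz": 0, "fingers": -1}, {"x": -0.0064, "y": -0.0099, "z": 0, "wx": 0, "wy": 0, "wz": 0, "fingers": -1}, {"x": -0.0042, "y": -0.011, "z": 0, "wx": 0, "wy": 0, "wz": 0, "fingers": -1}, {"x": -0.0018, "y": -0.0116, "z": 0, "wx": 0, "wy": 0, "wz": 0, "fingers": -1}]'

```text
clock: 19.5
tool_pos: [0.4923, -0.0511, 0.0969]
eef_rot: [0.994, -0.107, 0.002, 0.001]
contact_force: [0.8, -2.3, 1.1]
opening: 0.193
```

```bash
python3 arc.py -15
```

```text
clock 19.5 pos [ 0.4923 -0.0511  0.0969] F [ 0.8 -2.3  1.1] ang 171.94 rad 0.0456 open 16.9 q [ 0.18  0.77 -0.28  2.07  0.57  0.37 -0.78]
x 0.0017 y -0.0147 | x 0.0046 y -0.0139 | x 0.0081 y -0.0123 | x 0.0110 y -0.0098 | x 0.0131 y -0.0066 | x 0.0144 y -0.0030 | x 0.0147 y 0.0009 | x 0.0139 y 0.0046 | shift/0.8: [-0.    -0.     0.003]
turn/pi: [ 0.0007 -0.0013 -0.0013] q7 -0.7764534573142533
```

>>> apply_moves --series '[{"x": 0.0017, "y": -0.0147, "z": 0, "wx": 0, "wy": 0, "wz": 0, "fingers": -1}, {"x": 0.0046, "y": -0.0139, "z": 0, "wx": 0, "wy": 0, "wz": 0, "fingers": -1}, {"x": 0.0081, "y": -0.0123, "z": 0, "wx": 0, "wy": 0, "wz": 0, "fingers": -1}, {"x": 0.011, "y": -0.0098, "z": 0, "wx": 0, "wy": 0, "wz": 0, "fingers": -1}]'

```text
clock: 20.0
tool_pos: [0.5217, -0.0145, 0.0969]
eef_rot: [0.994, -0.106, 0.001, 0.003]
contact_force: [0.4, -8.2, 2.0]
opening: 0.191
```

```bash
python3 arc.py -7
```

```text
clock 20.0 pos [ 0.5217 -0.0145  0.0969] F [ 0.4 -8.2  2. ] ang 110.22 rad 0.0458 open 16.8 q [ 0.11  0.79 -0.3   1.99  0.54  0.43 -0.8 ]
x 0.0066 y -0.0025 | x 0.0064 y -0.0026 | x 0.0066 y -0.0018 | x 0.0068 y -0.0009 | x 0.0069 y -0.0001 | x 0.0068 y 0.0007 | x 0.0067 y 0.0016 | x 0.0065 y 0.0024 | shift/0.8: [-0.     -0.      0.0029]
turn/pi: [ 0.0019 -0.001  -0.0012] q7 -0.8038404748830303
```

>>> apply_moves --series '[{"x": 0.0066, "y": -0.0015, "z": 0, "wx": 0, "wy": 0, "wz": 0, "fingers": -1}, {"x": 0.0064, "y": -0.0026, "z": 0, "wx": 0, "wy": 0, "wz": 0, "fingers": -1}, {"x": 0.0066, "y": -0.0018, "z": 0, "wx": 0, "wy": 0, "wz": 0, "fingers": -1}, {"x": 0.0068, "y": -0.0009, "z": 0, "wx": 0, "wy": 0, "wz": 0, "fingers": -1}, {"x": 0.0069, "y": -0.0001, "z": 0, "wx": 0, "wy": 0, "wz": 0, "fingers": -1}, {"x": 0.0068, "y": 0.0007, "z": 0, "wx": 0, "wy": 0, "wz": 0, "fingers": -1}]'

```text
clock: 20.75
tool_pos: [0.554, -0.0153, 0.0968]
eef_rot: [0.994, -0.106, -0.001, 0.003]
contact_force: [-3.7, -3.2, 4.9]
opening: 0.201
```

```bash
python3 arc.py -7
```

```text
clock 20.75 pos [ 0.554  -0.0153  0.0968] F [-3.7 -3.2  4.9] ang 68.7 rad 0.0453 open 17.7 q [ 0.14  0.82 -0.33  1.89  0.51  0.52 -0.76]
x 0.0066 y 0.0019 | x 0.0065 y 0.0023 | x 0.0061 y 0.0031 | x 0.0057 y 0.0038 | x 0.0052 y 0.0045 | x 0.0046 y 0.0051 | x 0.0040 y 0.0056 | x 0.0033 y 0.0060 | shift/0.8: [ 0.     -0.      0.0029]
turn/pi: [ 0.0021  0.0006 -0.001 ] q7 -0.761236944168271
```

>>> apply_moves --series '[{"x": 0.0066, "y": 0.0019, "z": 0, "wx": 0.001, "wy": 0, "wz": -0.001, "fingers": -1}, {"x": 0.0065, "y": 0.0023, "z": 0, "wx": 0.001, "wy": 0, "wz": 0, "fingers": -1}, {"x": 0.0061, "y": 0.0031, "z": 0, "wx": 0, "wy": 0, "wz": 0, "fingers": -1}, {"x": 0.0057, "y": 0.0038, "z": 0, "wx": 0, "wy": 0, "wz": 0, "fingers": -1}, {"x": 0.0052, "y": 0.0045, "z": 0, "wx": 0, "wy": 0, "wz": 0, "fingers": -1}, {"x": 0.0046, "y": 0.0051, "z": 0, "wx": 0, "wy": 0, "wz": 0, "fingers": -1}, {"x": 0.004, "y": 0.0056, "z": 0, "wx": 0, "wy": 0, "wz": 0, "fingers": -1}]'

```text
clock: 21.62
tool_pos: [0.578, -0.0382, 0.0968]
eef_rot: [0.995, -0.102, -0.005, -0.003]
contact_force: [-5.3, 0.2, 5.7]
opening: 0.197
```

```bash
python3 arc.py -7
```

```text
clock 21.625 pos [ 0.578  -0.0382  0.0968] F [-5.3  0.2  5.7] ang 25.45 rad 0.0448 open 17.3 q [ 0.2   0.85 -0.37  1.8   0.5   0.59 -0.68]
x 0.0040 y 0.0056 | x 0.0031 y 0.0061 | x 0.0023 y 0.0065 | x 0.0015 y 0.0067 | x 0.0007 y 0.0068 | x -0.0002 y 0.0069 | x -0.0010 y 0.0068 | x -0.0018 y 0.0066 | shift/0.8: [0.     0.     0.0029]
turn/pi: [-0.0015  0.0032  0.0014] q7 -0.6795460579110405
```

>>> apply_moves --series '[{"x": 0.004, "y": 0.0056, "z": 0, "wx": -0.001, "wy": 0.002, "wz": 0.001, "fingers": -1}, {"x": 0.0031, "y": 0.0061, "z": 0, "wx": 0, "wy": 0, "wz": 0, "fingers": -1}, {"x": 0.0023, "y": 0.0065, "z": 0, "wx": 0, "wy": 0, "wz": 0, "fingers": -1}, {"x": 0.0015, "y": 0.0067, "z": 0, "wx": 0, "wy": 0, "wz": 0, "fingers": -1}, {"x": 0.0007, "y": 0.0068, "z": 0, "wx": 0, "wy": 0, "wz": 0, "fingers": -1}, {"x": -0.0002, "y": 0.0069, "z": 0, "wx": 0, "wy": 0, "wz": 0, "fingers": -1}]'

```text
clock: 22.38
tool_pos: [0.5817, -0.0622, 0.0969]
eef_rot: [0.995, -0.1, -0.002, -0.008]
contact_force: [-1.2, 3.3, 2.1]
opening: 0.198
```

```bash
python3 arc.py -6
```

```text
clock 22.375 pos [ 0.5817 -0.0622  0.0969] F [-1.2  3.3  2.1] ang -6.03 rad 0.0444 open 17.5 q [ 0.26  0.86 -0.38  1.79  0.5   0.59 -0.63]
x 0.0010 y 0.0058 | x -0.0004 y 0.0059 | x -0.0010 y 0.0058 | x -0.0016 y 0.0057 | x -0.0022 y 0.0055 | x -0.0027 y 0.0052 | x -0.0032 y 0.0049 | x -0.0037 y 0.0045 | shift/0.8: [0.    0.    0.003]
turn/pi: [-0.0047  0.0015  0.0026] q7 -0.6319602963733345
```

>>> apply_moves --series '[{"x": 0, "y": 0.0065, "z": 0, "wx": -0.003, "wy": 0.001, "wz": 0.002, "fingers": -1}, {"x": -0.001, "y": 0.0065, "z": 0, "wx": -0.002, "wy": 0, "wz": 0, "fingers": -1}, {"x": -0.0014, "y": 0.0065, "z": 0, "wx": -0.001, "wy": 0, "wz": 0, "fingers": -1}, {"x": -0.002, "y": 0.0062, "z": 0, "wx": -0.001, "wy": 0, "wz": 0, "fingers": -1}]'

```text
clock: 22.88
tool_pos: [0.5805, -0.0682, 0.097]
eef_rot: [0.995, -0.1, 0.005, -0.007]
contact_force: [2.9, 9.5, -2.8]
opening: 0.195
```

```bash
python3 arc.py -6
```

```text
clock 22.875 pos [ 0.5805 -0.0682  0.097 ] F [ 2.9  9.5 -2.8] ang -13.96 rad 0.0444 open 17.2 q [ 0.26  0.85 -0.38  1.81  0.51  0.57 -0.63]
x 0.0002 y 0.0059 | x -0.0012 y 0.0058 | x -0.0018 y 0.0056 | x -0.0024 y 0.0054 | x -0.0029 y 0.0051 | x -0.0034 y 0.0048 | x -0.0039 y 0.0044 | x -0.0043 y 0.0040 | shift/0.8: [-0.      0.      0.0032]
turn/pi: [-0.0047 -0.003   0.0032] q7 -0.6331000758481321
```

>>> apply_moves --series '[{"x": -0.0015, "y": 0.008, "z": 0, "wx": -0.003, "wy": -0.002, "wz": 0.002, "fingers": -1}, {"x": -0.0015, "y": 0.01, "z": 0, "wx": -0.001, "wy": 0, "wz": 0, "fingers": -1}, {"x": -0.0015, "y": 0.012, "z": 0, "wx": 0, "wy": 0, "wz": 0, "fingers": -1}, {"x": -0.0015, "y": 0.012, "z": 0, "wx": 0, "wy": 0, "wz": 0, "fingers": -1}]' --force 35

```text
clock: 23.38
tool_pos: [0.5806, -0.0683, 0.0971]
eef_rot: [0.995, -0.091, 0.012, -0.024]
contact_force: [2.1, 17.5, -3.2]
opening: 0.19
```

```bash
python3 arc.py -6
python3 - <<'E'
from w import *
mt=camera_model("top");p,d=snapshot("top");cv2.imwrite("pics/top1.png",cv2.resize(p[140:290,190:360,::-1],None,fx=4,fy=4))
E
```

```text
clock 23.375 pos [ 0.5806 -0.0683  0.0971] F [ 2.1 17.5 -3.2] ang -14.02 rad 0.0444 open 16.7 q [ 0.3   0.85 -0.41  1.82  0.51  0.54 -0.6 ]
x 0.0001 y 0.0059 | x -0.0013 y 0.0057 | x -0.0019 y 0.0056 | x -0.0024 y 0.0053 | x -0.0030 y 0.0051 | x -0.0035 y 0.0047 | x -0.0040 y 0.0043 | x -0.0044 y 0.0039 | shift/0.8: [-0.0001  0.0002  0.0032]
turn/pi: [-0.0157 -0.0061  0.0085] q7 -0.6006681790296184
```

View pics/top1.png

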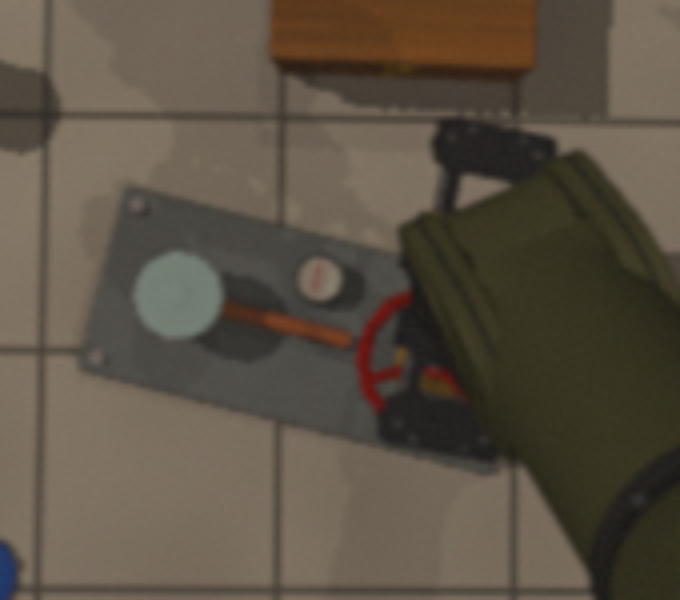

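The wheel stopped turning at -14.0° while the force rose to 17.5 N, so it's against the stop. That's 233° (0.65 turn) from the start. Next I'll straighten the tilted tool and note the stop angle.

>>> apply_moves --series '[{"x": 0, "y": 0.003, "z": 0, "wx": -0.012, "wy": -0.005, "wz": 0.007, "fingers": -1}, {"x": 0, "y": 0.003, "z": 0, "wx": -0.006, "wy": -0.002, "wz": 0.002, "fingers": -1}, {"x": 0, "y": 0.002, "z": 0, "wx": -0.003, "wy": -0.001, "wz": 0.001, "fingers": -1}]'

```text
clock: 23.8
tool_pos: [0.5807, -0.0682, 0.0969]
eef_rot: [0.994, -0.105, -0.003, 0.004]
contact_force: [-1.4, 5.9, 1.4]
opening: 0.19
```

```bash
sed -i 's/^    s=get_state();r=R.from_quat(s\["eef_rot"\]);q=/    s=get_state();r=R.from_quat(s["eef_rot"]);g=s["tool_pos"]-.019*r.as_matrix()[:,2];gq=g[:2]-[cx,cy];print("GRASP",g.round(4),"ang",np.degrees(np.arctan2(gq[1],gq[0])).round(2),np.hypot(*gq).round(4));q=/' arc.py; python3 arc.py 15
```

```text
GRASP [ 0.5808 -0.068   0.1159] ang -13.69 0.0446
clock 23.8 pos [ 0.5807 -0.0682  0.0969] F [-1.4  5.9  1.4] ang -13.92 rad 0.0445 open 16.7 q [ 0.24  0.85 -0.36  1.79  0.51  0.6  -0.65]
x -0.0008 y -0.0146 | x -0.0052 y -0.0137 | x -0.0085 y -0.0119 | x -0.0113 y -0.0093 | x -0.0134 y -0.0061 | x -0.0145 y -0.0024 | x -0.0146 y 0.0014 | x -0.0137 y 0.0052 | shift/0.8: [ 0.    -0.     0.003]
turn/pi: [ 0.0029  0.0016 -0.0001] q7 -0.6472737690710577
```

```bash
sed -i 's/cx=.5375,cy=-.0575/cx=.537,cy=-.0571/' arc.py; python3 arc.py 15
```

```text
GRASP [ 0.5808 -0.068   0.1159] ang -14.03 0.0451
clock 23.8 pos [ 0.5807 -0.0682  0.0969] F [-1.4  5.9  1.4] ang -14.26 rad 0.045 open 16.7 q [ 0.24  0.85 -0.36  1.79  0.51  0.6  -0.65]
x -0.0014 y -0.0146 | x -0.0051 y -0.0138 | x -0.0085 y -0.0120 | x -0.0113 y -0.0094 | x -0.0133 y -0.0061 | x -0.0145 y -0.0025 | x -0.0146 y 0.0013 | x -0.0138 y 0.0051 | shift/0.8: [ 0.    -0.     0.003]
turn/pi: [ 0.0029  0.0016 -0.0001] q7 -0.6472737690710577
```

The reference angle at the stop is -14.2° (grasp point -14.0°) with the refined centre. Now I'll open it.

>>> apply_moves --series '[{"x": -0.0014, "y": -0.0146, "z": 0, "wx": 0.002, "wy": 0.001, "wz": 0, "fingers": -1}, {"x": -0.0051, "y": -0.0138, "z": 0, "wx": 0, "wy": 0, "wz": 0, "fingers": -1}, {"x": -0.0085, "y": -0.012, "z": 0, "wx": 0, "wy": 0, "wz": 0, "fingers": -1}, {"x": -0.0113, "y": -0.0094, "z": 0, "wx": 0, "wy": 0, "wz": 0, "fingers": -1}, {"x": -0.0133, "y": -0.0061, "z": 0, "wx": 0, "wy": 0, "wz": 0, "fingers": -1}, {"x": -0.0145, "y": -0.0025, "z": 0, "wx": 0, "wy": 0, "wz": 0, "fingers": -1}]'

```text
clock: 24.55
tool_pos: [0.5522, -0.0148, 0.0969]
eef_rot: [0.994, -0.107, 0.005, 0.003]
contact_force: [3.3, -1.0, -0.5]
opening: 0.192
```

```bash
python3 arc.py 15
```

```text
GRASP [ 0.5521 -0.0146  0.1159] ang 70.48 0.045
clock 24.55 pos [ 0.5522 -0.0148  0.0969] F [ 3.3 -1.  -0.5] ang 70.2 rad 0.045 open 16.9 q [ 0.13  0.82 -0.32  1.9   0.52  0.49 -0.78]
x -0.0147 y -0.0000 | x -0.0142 y 0.0038 | x -0.0127 y 0.0073 | x -0.0104 y 0.0104 | x -0.0074 y 0.0127 | x -0.0038 y 0.0142 | x -0.0000 y 0.0147 | x 0.0038 y 0.0142 | shift/0.8: [-0.    -0.     0.003]
turn/pi: [ 0.0015 -0.0035 -0.0014] q7 -0.776090908277703
```

>>> apply_moves --series '[{"x": -0.0147, "y": 0, "z": 0, "wx": 0.001, "wy": -0.003, "wz": -0.001, "fingers": -1}, {"x": -0.0142, "y": 0.0038, "z": 0, "wx": 0, "wy": 0, "wz": 0, "fingers": -1}, {"x": -0.0127, "y": 0.0073, "z": 0, "wx": 0, "wy": 0, "wz": 0, "fingers": -1}, {"x": -0.0104, "y": 0.0104, "z": 0, "wx": 0, "wy": 0, "wz": 0, "fingers": -1}, {"x": -0.0074, "y": 0.0127, "z": 0, "wx": 0, "wy": 0, "wz": 0, "fingers": -1}, {"x": -0.0038, "y": 0.0142, "z": 0, "wx": 0, "wy": 0, "wz": 0, "fingers": -1}, {"x": 0, "y": 0.0147, "z": 0, "wx": 0, "wy": 0, "wz": 0, "fingers": -1}, {"x": 0.0038, "y": 0.0142, "z": 0, "wx": 0, "wy": 0, "wz": 0, "fingers": -1}]'

```text
clock: 25.55
tool_pos: [0.4925, -0.0645, 0.097]
eef_rot: [0.995, -0.104, 0.005, -0.003]
contact_force: [4.4, 3.6, -2.0]
opening: 0.192
```

```bash
python3 arc.py 15
```

```text
GRASP [ 0.4923 -0.0646  0.116 ] ang -170.52 0.0453
clock 25.55 pos [ 0.4925 -0.0645  0.097 ] F [ 4.4  3.6 -2. ] ang -170.59 rad 0.0451 open 16.9 q [ 0.22  0.78 -0.29  2.07  0.58  0.36 -0.75]
x 0.0072 y 0.0128 | x 0.0102 y 0.0106 | x 0.0126 y 0.0076 | x 0.0141 y 0.0041 | x 0.0147 y 0.0003 | x 0.0143 y -0.0035 | x 0.0129 y -0.0071 | x 0.0106 y -0.0102 | shift/0.8: [-0.      0.      0.0031]
turn/pi: [-0.0022 -0.0028  0.0003] q7 -0.7488049554458427
```

Progress is 203.6°.

>>> apply_moves --series '[{"x": 0.0072, "y": 0.0128, "z": 0, "wx": -0.002, "wy": -0.003, "wz": 0, "fingers": -1}, {"x": 0.0102, "y": 0.0106, "z": 0, "wx": 0, "wy": 0, "wz": 0, "fingers": -1}, {"x": 0.0126, "y": 0.0076, "z": 0, "wx": 0, "wy": 0, "wz": 0, "fingers": -1}, {"x": 0.0141, "y": 0.0041, "z": 0, "wx": 0, "wy": 0, "wz": 0, "fingers": -1}, {"x": 0.0147, "y": 0.0003, "z": 0, "wx": 0, "wy": 0, "wz": 0, "fingers": -1}, {"x": 0.0143, "y": -0.0035, "z": 0, "wx": 0, "wy": 0, "wz": 0, "fingers": -1}, {"x": 0.0129, "y": -0.0071, "z": 0, "wx": 0, "wy": 0, "wz": 0, "fingers": -1}, {"x": 0.0106, "y": -0.0102, "z": 0, "wx": 0, "wy": 0, "wz": 0, "fingers": -1}]'

```text
clock: 26.55
tool_pos: [0.56, -0.0958, 0.0968]
eef_rot: [0.994, -0.105, -0.009, 0.002]
contact_force: [-4.9, 0.7, 7.0]
opening: 0.191
```

```bash
python3 arc.py 15
```

```text
GRASP [ 0.5604 -0.0958  0.1158] ang -58.89 0.0452
clock 26.55 pos [ 0.56   -0.0958  0.0968] F [-4.9  0.7  7. ] ang -59.3 rad 0.045 open 16.8 q [ 0.3   0.85 -0.38  1.83  0.53  0.59 -0.62]
x 0.0093 y -0.0113 | x 0.0061 y -0.0133 | x 0.0025 y -0.0145 | x -0.0014 y -0.0146 | x -0.0051 y -0.0138 | x -0.0085 y -0.0120 | x -0.0113 y -0.0094 | x -0.0133 y -0.0061 | shift/0.8: [ 0.0001 -0.      0.0028]
turn/pi: [ 0.0018  0.0058 -0.0006] q7 -0.6187109292735365
```

Progress is 315°.

>>> apply_moves --series '[{"x": 0.0093, "y": -0.0113, "z": 0, "wx": 0.002, "wy": 0.005, "wz": 0, "fingers": -1}, {"x": 0.0061, "y": -0.0133, "z": 0, "wx": 0, "wy": 0, "wz": 0, "fingers": -1}, {"x": 0.0025, "y": -0.0145, "z": 0, "wx": 0, "wy": 0, "wz": 0, "fingers": -1}, {"x": -0.0014, "y": -0.0146, "z": 0, "wx": 0, "wy": 0, "wz": 0, "fingers": -1}, {"x": -0.0051, "y": -0.0138, "z": 0, "wx": 0, "wy": 0, "wz": 0, "fingers": -1}, {"x": -0.0085, "y": -0.012, "z": 0, "wx": 0, "wy": 0, "wz": 0, "fingers": -1}, {"x": -0.0113, "y": -0.0094, "z": 0, "wx": 0, "wy": 0, "wz": 0, "fingers": -1}, {"x": -0.0133, "y": -0.0061, "z": 0, "wx": 0, "wy": 0, "wz": 0, "fingers": -1}]'

```text
clock: 27.55
tool_pos: [0.5694, -0.0261, 0.097]
eef_rot: [0.994, -0.111, 0.006, 0.005]
contact_force: [5.8, 0.5, -1.3]
opening: 0.19
```

```bash
python3 arc.py 15
```

```text
GRASP [ 0.5692 -0.0259  0.116 ] ang 44.17 0.0448
clock 27.55 pos [ 0.5694 -0.0261  0.097 ] F [ 5.8  0.5 -1.3] ang 43.79 rad 0.0449 open 16.7 q [ 0.15  0.83 -0.34  1.85  0.53  0.53 -0.76]
x -0.0131 y -0.0066 | x -0.0144 y -0.0028 | x -0.0146 y 0.0010 | x -0.0139 y 0.0048 | x -0.0122 y 0.0082 | x -0.0096 y 0.0111 | x -0.0064 y 0.0132 | x -0.0028 y 0.0144 | shift/0.8: [-0.     -0.      0.0031]
turn/pi: [ 0.0026 -0.0042 -0.0044] q7 -0.75959735988141
```

Progress is 418°, with 302° to go.

>>> apply_moves --series '[{"x": -0.0131, "y": -0.0066, "z": 0, "wx": 0.002, "wy": -0.004, "wz": -0.004, "fingers": -1}, {"x": -0.0144, "y": -0.0028, "z": 0, "wx": 0, "wy": 0, "wz": 0, "fingers": -1}, {"x": -0.0146, "y": 0.001, "z": 0, "wx": 0, "wy": 0, "wz": 0, "fingers": -1}, {"x": -0.0139, "y": 0.0048, "z": 0, "wx": 0, "wy": 0, "wz": 0, "fingers": -1}, {"x": -0.0122, "y": 0.0082, "z": 0, "wx": 0, "wy": 0, "wz": 0, "fingers": -1}, {"x": -0.0096, "y": 0.0111, "z": 0, "wx": 0, "wy": 0, "wz": 0, "fingers": -1}, {"x": -0.0064, "y": 0.0132, "z": 0, "wx": 0, "wy": 0, "wz": 0, "fingers": -1}, {"x": -0.0028, "y": 0.0144, "z": 0, "wx": 0, "wy": 0, "wz": 0, "fingers": -1}]'

```text
clock: 28.55
tool_pos: [0.4936, -0.0444, 0.0969]
eef_rot: [0.995, -0.104, 0.004, -0.001]
contact_force: [6.6, 1.3, -3.4]
opening: 0.19
```

```bash
python3 arc.py 15
```

```text
GRASP [ 0.4935 -0.0444  0.1159] ang 163.76 0.0453
clock 28.55 pos [ 0.4936 -0.0444  0.0969] F [ 6.6  1.3 -3.4] ang 163.67 rad 0.0452 open 16.7 q [ 0.17  0.77 -0.29  2.07  0.58  0.36 -0.79]
x 0.0010 y 0.0147 | x 0.0046 y 0.0140 | x 0.0080 y 0.0123 | x 0.0109 y 0.0098 | x 0.0131 y 0.0066 | x 0.0144 y 0.0030 | x 0.0147 y -0.0008 | x 0.0140 y -0.0046 | shift/0.8: [-0.     0.     0.003]
turn/pi: [-0.0011 -0.0024  0.0004] q7 -0.7944772655130397
```

>>> apply_moves --series '[{"x": 0.001, "y": 0.0147, "z": 0, "wx": -0.001, "wy": -0.002, "wz": 0, "fingers": -1}, {"x": 0.0046, "y": 0.014, "z": 0, "wx": 0, "wy": 0, "wz": 0, "fingers": -1}, {"x": 0.008, "y": 0.0123, "z": 0, "wx": 0, "wy": 0, "wz": 0, "fingers": -1}, {"x": 0.0109, "y": 0.0098, "z": 0, "wx": 0, "wy": 0, "wz": 0, "fingers": -1}, {"x": 0.0131, "y": 0.0066, "z": 0, "wx": 0, "wy": 0, "wz": 0, "fingers": -1}, {"x": 0.0144, "y": 0.003, "z": 0, "wx": 0, "wy": 0, "wz": 0, "fingers": -1}, {"x": 0.0147, "y": -0.0008, "z": 0, "wx": 0, "wy": 0, "wz": 0, "fingers": -1}, {"x": 0.014, "y": -0.0046, "z": 0, "wx": 0, "wy": 0, "wz": 0, "fingers": -1}]'

```text
clock: 29.55
tool_pos: [0.5432, -0.1018, 0.0968]
eef_rot: [0.995, -0.103, -0.006, -0.001]
contact_force: [-3.6, 3.6, 7.7]
opening: 0.192
```

```bash
python3 arc.py 12
```

```text
GRASP [ 0.5434 -0.1019  0.1158] ang -81.83 0.0452
clock 29.55 pos [ 0.5432 -0.1018  0.0968] F [-3.6  3.6  7.7] ang -82.11 rad 0.0451 open 16.9 q [ 0.33  0.83 -0.38  1.88  0.55  0.55 -0.63]
x 0.0105 y -0.0052 | x 0.0093 y -0.0072 | x 0.0076 y -0.0090 | x 0.0056 y -0.0104 | x 0.0033 y -0.0113 | x 0.0009 y -0.0117 | x -0.0016 y -0.0117 | x -0.0040 y -0.0111 | shift/0.8: [0.     0.     0.0028]
turn/pi: [-0.0004  0.0042  0.0008] q7 -0.628051118454565
```

Progress is 652°, with 68° to go. I'll do four more 12° rows, then fine steps.

>>> apply_moves --series '[{"x": 0.0105, "y": -0.0052, "z": 0, "wx": 0, "wy": 0.004, "wz": 0.001, "fingers": -1}, {"x": 0.0093, "y": -0.0072, "z": 0, "wx": 0, "wy": 0, "wz": 0, "fingers": -1}, {"x": 0.0076, "y": -0.009, "z": 0, "wx": 0, "wy": 0, "wz": 0, "fingers": -1}, {"x": 0.0056, "y": -0.0104, "z": 0, "wx": 0, "wy": 0, "wz": 0, "fingers": -1}]'

```text
clock: 30.05
tool_pos: [0.5683, -0.0894, 0.0968]
eef_rot: [0.994, -0.108, -0.009, 0.006]
contact_force: [-1.7, -2.3, 7.5]
opening: 0.191
```

```bash
python3 arc.py 7;python3 - <<'E'
from w import *
s=get_state();go(s,(.5807,-.0681,.0969))
E
```

```text
GRASP [ 0.5687 -0.0893  0.1158] ang -45.43 0.0451
clock 30.05 pos [ 0.5683 -0.0894  0.0968] F [-1.7 -2.3  7.5] ang -45.9 rad 0.045 open 16.8 q [ 0.29  0.85 -0.38  1.81  0.53  0.61 -0.64]
x 0.0034 y -0.0060 | x 0.0027 y -0.0063 | x 0.0019 y -0.0066 | x 0.0011 y -0.0068 | x 0.0002 y -0.0069 | x -0.0006 y -0.0068 | x -0.0014 y -0.0067 | x -0.0022 y -0.0065 | shift/0.8: [ 0.     -0.      0.0028]
turn/pi: [ 0.0041  0.0051 -0.0022] q7 -0.6408333846670987
shift/0.8: [ 0.0094 -0.0294 -0.0007]
```

>>> apply_moves --series '[{"x": 0.0034, "y": -0.006, "z": 0, "wx": 0.004, "wy": 0.005, "wz": -0.002, "fingers": -1}, {"x": 0.0027, "y": -0.0063, "z": 0, "wx": 0.002, "wy": 0.001, "wz": 0, "fingers": -1}, {"x": 0.0019, "y": -0.0066, "z": 0, "wx": 0.002, "wy": 0, "wz": 0, "fingers": -1}, {"x": 0, "y": 0, "z": 0, "wx": 0, "wy": 0, "wz": 0, "fingers": -1}]'

```text
clock: 30.55
tool_pos: [0.5728, -0.0845, 0.0969]
eef_rot: [0.994, -0.108, -0.004, 0.001]
contact_force: [-0.9, 4.3, 3.9]
opening: 0.19
```

```bash
python3 arc.py 4;python3 - <<'E'
from w import *
s=get_state();go(s,(.5807,-.0681,.0969))
E
```

```text
GRASP [ 0.573  -0.0845  0.1159] ang -37.25 0.0452
clock 30.55 pos [ 0.5728 -0.0845  0.0969] F [-0.9  4.3  3.9] ang -37.4 rad 0.0451 open 16.7 q [ 0.29  0.85 -0.38  1.8   0.53  0.6  -0.64]
x 0.0014 y -0.0037 | x 0.0013 y -0.0037 | x 0.0010 y -0.0038 | x 0.0008 y -0.0039 | x 0.0005 y -0.0039 | x 0.0002 y -0.0039 | x -0.0001 y -0.0039 | x -0.0003 y -0.0039 | shift/0.8: [ 0.     -0.      0.0029]
turn/pi: [ 0.0009  0.0028 -0.0021] q7 -0.6420271869202869
shift/0.8: [ 0.0052 -0.0221 -0.0002]
```

>>> apply_moves --series '[{"x": 0.003, "y": -0.0085, "z": 0, "wx": 0.001, "wy": 0.002, "wz": -0.002, "fingers": -1}, {"x": 0.0015, "y": -0.009, "z": 0, "wx": 0, "wy": 0, "wz": 0, "fingers": -1}, {"x": 0, "y": 0, "z": 0, "wx": 0, "wy": 0, "wz": 0, "fingers": -1}]'

```text
clock: 30.92
tool_pos: [0.577, -0.0779, 0.0969]
eef_rot: [0.994, -0.107, -0.004, 0.004]
contact_force: [-0.5, 3.1, 3.3]
opening: 0.192
```

```bash
python3 arc.py 4;python3 - <<'E'
from w import *
s=get_state();go(s,(.5807,-.0681,.0969))
E
```

```text
GRASP [ 0.5772 -0.0777  0.1159] ang -27.17 0.0451
clock 30.925 pos [ 0.577  -0.0779  0.0969] F [-0.5  3.1  3.3] ang -27.44 rad 0.0451 open 16.9 q [ 0.27  0.86 -0.38  1.79  0.53  0.6  -0.65]
x 0.0008 y -0.0038 | x 0.0006 y -0.0039 | x 0.0004 y -0.0039 | x 0.0001 y -0.0039 | x -0.0002 y -0.0039 | x -0.0005 y -0.0039 | x -0.0007 y -0.0039 | x -0.0010 y -0.0038 | shift/0.8: [ 0.     -0.      0.0029]
turn/pi: [ 0.0031  0.0024 -0.0015] q7 -0.653929236442927
shift/0.8: [ 0.0019 -0.0129 -0.0002]
```

>>> apply_moves --series '[{"x": 0.001, "y": -0.0085, "z": 0, "wx": 0.003, "wy": 0.002, "wz": -0.001, "fingers": -1}, {"x": 0.0005, "y": -0.0085, "z": 0, "wx": 0, "wy": 0, "wz": 0, "fingers": -1}, {"x": 0, "y": 0, "z": 0, "wx": 0, "wy": 0, "wz": 0, "fingers": -1}, {"x": 0, "y": 0, "z": 0, "wx": 0, "wy": 0, "wz": 0, "fingers": -1}]'

```text
clock: 31.42
tool_pos: [0.5798, -0.071, 0.0968]
eef_rot: [0.994, -0.108, -0.002, 0.004]
contact_force: [-1.9, 1.7, 4.0]
opening: 0.19
```

```bash
python3 arc.py 4;python3 - <<'E'
from w import *
s=get_state();go(s,(.5807,-.0681,.0969))
E
```

```text
GRASP [ 0.5799 -0.0708  0.1158] ang -17.73 0.0451
clock 31.425 pos [ 0.5798 -0.071   0.0968] F [-1.9  1.7  4. ] ang -17.94 rad 0.045 open 16.7 q [ 0.25  0.86 -0.38  1.79  0.53  0.6  -0.67]
x 0.0002 y -0.0039 | x -0.0000 y -0.0039 | x -0.0003 y -0.0039 | x -0.0006 y -0.0039 | x -0.0008 y -0.0038 | x -0.0011 y -0.0038 | x -0.0014 y -0.0037 | x -0.0016 y -0.0036 | shift/0.8: [ 0.     -0.      0.0029]
turn/pi: [ 0.0026  0.001  -0.002 ] q7 -0.665966074280333
shift/0.8: [ 0.0003 -0.0037 -0.0001]
```

>>> apply_moves --series '[{"x": 0.0002, "y": -0.0065, "z": 0, "wx": 0.002, "wy": 0.001, "wz": -0.001, "fingers": -1}, {"x": 0, "y": 0, "z": 0, "wx": 0, "wy": 0, "wz": 0, "fingers": -1}, {"x": 0, "y": 0, "z": 0, "wx": 0, "wy": 0, "wz": 0, "fingers": -1}]'

```text
clock: 31.8
tool_pos: [0.5806, -0.0682, 0.0968]
eef_rot: [0.994, -0.107, -0.0, 0.002]
contact_force: [-0.6, 1.2, 4.8]
opening: 0.194
```

```bash
python3 arc.py 4;python3 - <<'E'
from w import *
s=get_state();go(s,(.5807,-.0681,.0969))
E
```

```text
GRASP [ 0.5806 -0.0681  0.1158] ang -14.12 0.045
clock 31.8 pos [ 0.5806 -0.0682  0.0968] F [-0.6  1.2  4.8] ang -14.23 rad 0.045 open 17.1 q [ 0.25  0.86 -0.38  1.79  0.53  0.6  -0.67]
x 0.0000 y -0.0039 | x -0.0003 y -0.0039 | x -0.0005 y -0.0039 | x -0.0008 y -0.0038 | x -0.0011 y -0.0038 | x -0.0013 y -0.0037 | x -0.0016 y -0.0036 | x -0.0018 y -0.0035 | shift/0.8: [ 0.     -0.      0.0029]
turn/pi: [ 0.0015  0.0002 -0.0014] q7 -0.6678206837583531
shift/0.8: [ 0.0001 -0.0001 -0.0001]
```

The angle now reads -14.2°, and the reference was -14.2°. I'll hold, check it stays still, check the scene, then hand in.

>>> apply_moves --series '[{"x": 0, "y": 0, "z": 0, "wx": 0, "wy": 0, "wz": 0, "fingers": -1}, {"x": 0, "y": 0, "z": 0, "wx": 0, "wy": 0, "wz": 0, "fingers": -1}]'

```text
clock: 32.05
tool_pos: [0.5806, -0.0682, 0.0969]
eef_rot: [0.994, -0.107, -0.0, 0.002]
contact_force: [-0.4, 2.1, 4.4]
opening: 0.188
```

```bash
python3 arc.py 4 | head -2
python3 - <<'E'
from w import *
m=camera_model("top");p,d=snapshot("top");C=cloud(m,d)
for n,P,r,a,b in[("cover",(.578,.107),.04,.056,.07),("cup",(.7225,.2695),.04,.03,.07),("box",(.79,-.038),.13,.06,.08),("vane",(.74,-.282),.05,.01,.09)]:
    print(n,end=" ");disc(C,d,P,r,a,b,m)
E
```

```text
GRASP [ 0.5806 -0.0681  0.1159] ang -14.16 0.045
clock 32.05 pos [ 0.5806 -0.0682  0.0969] F [-0.4  2.1  4.4] ang -14.27 rad 0.045 open 16.5 q [ 0.25  0.86 -0.38  1.79  0.53  0.6  -0.67]
cover n 315 bbox mid [0.5774 0.1059 0.0617] circ [577.5 106.8  27.9] mean [0.5777 0.1058 0.0604] zmed 0.0603 px [224 203  21  22 315]
cup n 112 bbox mid [0.7283 0.2821 0.0437] circ [728.4 280.5  26.8] mean [0.7332 0.2881 0.0453] zmed 0.0462 px [161 146  14  19 112]
box n 3156 bbox mid [ 0.79   -0.0384  0.0675] circ [790.  -37.8 104.8] mean [ 0.7896 -0.0377  0.0682] zmed 0.0682 px [ 257  108   68   50 3156]
vane n 9 bbox mid [ 0.7282 -0.2901  0.0582] circ [ 727.5 -290.1    5.8] mean [ 0.7278 -0.2906  0.0577] zmed 0.0534 px [385 157   3   3   9]
```

```bash
python3 -c "
from plant import *
print(finish_job())"
```

```text
the job is handed in; nothing more can be done
None
```

The job is done and handed in after about 32 s of robot time. I got no verdict back, so what follows is from my own checks.

- **Rose:** it lies flat on the chuck, its centre within about 0.5 mm of the chuck's centre. Its top measured 54.9 mm high (55 expected).
- **Cover:** it lies flat on the rose, knob up, about 0.5 mm off centre. Its disc top measured 60.8 mm from the wrist camera and 60.3 mm from the top camera at the end (61 expected).
- **Valve closed:** I turned the wheel clockwise about 233° until it stopped moving while the push rose to 17.5 N.
- **Two turns back:** I then turned it counter-clockwise 720°. The handle ended at -14.2°, the same as the angle at the stop, to within about 0.3°. The arm is still gripping the handle, and the angle did not change over a quarter-second hold.
- **Bystanders:** the box measured unmoved. The final cup and vane readings shifted by about 1 cm. That mask caught only part of each, so it neither confirms nor rules out a small move. The gripper was never brought near either one.

The first two move calls were refused because every row needs all seven numbers. One check script also failed when the arm blocked the top camera's view. Neither moved anything.

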